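# Sort staining-rack crossbars by length with a sloping gauge

## Task

Sort the three loose square steel crossbars by length, one at a time: set the bar squarely along the sloping slot of the length gauge and feel whether it goes right down between the two end stops or stays up on top of them. Before taking the next bar, lay it flat on the floor of its tray, without dropping it: a bar that goes down into the slot belongs in the wide tray, one that is too long in the narrow tray. Try every bar in the gauge, and leave all the glassware and boxes where they stand.

Things in the scene. Friction and masses are not known exactly. Their poses are not given: they have to be found in the camera images.
- bar_a: loose plain stainless-steel crossbar of a slide-staining rack, square section 14 x 14 mm, either 100 mm or 114 mm long (the gauge tells; all look alike, at least one of each); 80 to 150 g; starts lying flat on the bench; origin at its centre, x axis along its length
- bar_b: loose plain stainless-steel crossbar of a slide-staining rack, square section 14 x 14 mm, either 100 mm or 114 mm long (the gauge tells; all look alike, at least one of each); 80 to 150 g; starts lying flat on the bench; origin at its centre, x axis along its length
- bar_c: loose plain stainless-steel crossbar of a slide-staining rack, square section 14 x 14 mm, either 100 mm or 114 mm long (the gauge tells; all look alike, at least one of each); 80 to 150 g; starts lying flat on the bench; origin at its centre, x axis along its length
- gauge: go/no-go length gauge, fixed and rigid: grey base plate 170 x 80 mm, the sloping slot on two props, about 125 mm high; origin at the centre of the base's underside. A 100 mm bar held parallel to the slot goes down onto its floor (bar's centre at slot z = 7 mm) with 3.5 mm to spare at each end; a 114 mm bar stays on top of the stops (centre at slot z = 25 mm)
- slot: the sloping slot, aluminium. Origin: centre of its floor, 75 mm above the bench. x: along the slot, up the slope (30 degrees from level, high end away from the robot); z: square to the floor, out of the open side; y: level. The middle 53 mm is open at the sides and 16 mm deeper, for fingertips; at each end the floor has side lips 24 mm apart, 10 mm high
- stop_low (a point): low, nearer stop of the slot, a dark steel block 12 mm thick (along slot x), 36 mm wide, reaching 18 mm out from the slot's floor; this point is the middle of the top edge of its inner face, at slot x = -53.5 mm, z = 18 mm; the two inner faces are 107 mm apart, square to slot x
- stop_high (a point): high, farther stop of the slot, a dark steel block 12 mm thick (along slot x), 36 mm wide, reaching 18 mm out from the slot's floor; this point is the middle of the top edge of its inner face, at slot x = +53.5 mm, z = 18 mm; the two inner faces are 107 mm apart, square to slot x
- wide_tray: the wide blue plastic tray, fixed, 145 x 160 mm outside (x, y), 24 mm high, walls 4 mm, floor about 4 mm thick; bars lie along its y axis, two fit side by side, 40 mm apart; origin at the centre of its underside. For the bars that go down into the slot; the trays differ only in width and may swap places
- narrow_tray: the narrow blue plastic tray, fixed, 105 x 160 mm outside (x, y), 24 mm high, walls 4 mm, floor about 4 mm thick; bars lie along its y axis, two fit side by side, 40 mm apart; origin at the centre of its underside. For the bars too long for the slot; the trays differ only in width and may swap places
- petri: bystander: closed clear petri dish, 84 mm across, 17 mm high; origin at the centre of its underside
- vial: bystander: small amber jar with a black cap, 38 mm across, 60 mm high; origin at the centre of its underside
- beaker: bystander: glass beaker, 70 mm across, 90 mm high; origin at the centre of its underside
- slide_box: bystander: wooden slide box 36 x 87 x 30 mm high (x, y, z); origin at the centre of its underside
- reagent: bystander: amber reagent bottle with a white cap, 62 mm across, 130 mm high; origin at the centre of its underside
Mind the look-alikes: they are no part of the job. What is shaped like the bar_b but purple or yellow is not meant.

How it is judged:
By the outcome, as a careful person would: the job done as asked, in the order asked, and still so for the second after the job is handed in, with the robot touching nothing.
It also fails if it takes over 72 s, if anything falls off the work surface, if the arm or the gripper's body presses on something with over 40 N, if the wrist force passes 120 N, or if a joint passes its speed limit or range.

## Robot

A 6-joint arm with a two-finger parallel gripper is mounted at the origin on the work surface. World frame = base frame: x ahead of the robot, y to its left, z up, the work surface at z = 0. Lengths are in m, angles in rad, forces in N, time in s.
With the tool pointing down it reaches from about 0.3 to 0.75 m from the base axis. Payload 8.5 kg.
Tool frame: the origin (TCP) lies midway between the tips of the shut fingers; the grasp point (between the pads) lies 19 mm behind it; y points along the fingers, x is the direction in which the jaws open and shut, and the axes are right-handed (so a half turn about y gives the same grasp; the last joint's range is limited). The gripper opens to 88 mm and grips with 3 to 60 N. Pads are 18 mm wide; open, the fingers measure 123 mm over their backs; the gripper's body (75 mm by 187 mm) begins 45 mm behind the grasp point.
Start: joints at [-1.323, 0.381, 1.297, -0, 1.464, -0.215], TCP at [0.246, -0.492, 0.239] pointing down, gripper open.
Joint ranges: [-3.11, 3.11], [-0.89, 2.33], [0.22, 2.48], [-1.42, 4.56], [0.17, 2.85], [-2.88, 2.88]. Speed limits (rad/s): [2.39, 2.39, 3.14, 3.14, 3.14, 3.14].

## Interface

Orientations are given as a rotation vector (axis times angle).
In Python, from cell import r gives the robot as it stands. The module is installed in compiled form; this text tells all that it offers.
- The arm moves only by the tool play_rows, never from a script. Its argument "targets" is a list of rows, each an object of numbers: "rx", "ry", "rz": the turn, a rotation vector about the tool's x, y, z in rad; "tx", "ty", "tz": the shift along the tool's x, y, z in m; "fingers": the finger opening in m, from 0 to 0.0881. A call has exactly 10 rows; each row is the pose to reach, as a shift and turn from the pose commanded when the call began, along the tool's axes at that moment; what a row does not reach only later rows make up. A row lasts 1/12 s, in which the tool goes at most 41.7 mm and 7.16 degrees, less where a joint would pass 70% of its speed; a pose out of reach is approached as far as the arm can. A call with a gripper value outside its range is refused whole. The fingers move at their own pace and stop on an object; "grip_force" is the grip in N (left out, the last holds). Time passes only in rows, so rows that repeat a pose let the fingers close, or fill a call up. It gives the time, the measured TCP pose, the force and the opening at its end, in the units of the state.
- r.state(): the state, without advancing time (a new reading comes with each control period).
- r.snapshot(name): name is "scene" or "top"; returns a dict with "image" (420x560x3 uint8, red, green, blue), "vertical_fov" (degrees; the focal length in pixels is half the picture's height over the tangent of half this angle, whatever the lens; pixels are square), "cx", "cy" (the principal point, pixels), "k1" (the pictures are not rectified: a ray, as slopes to the right and down, at radius r is drawn at 1 + k1 r^2 times it, then the intrinsics apply), "pose" (4x4, takes a point from camera to world coordinates). Camera axes: x right, y down, z forward; pixel columns grow to the right and rows downward; lengths in m; the calibration is good to about 2 mm. A picture is of the moment at which its call begins. There is no depth.
- r.hand_in(): hands the job in, once; it reports no verdict.
Trained networks look in the newest picture that a camera, given by its name, has taken for a name from the list of things; names that differ only in an ending like _2 or _b are one class to them, and where a whole thing is asked for, a point or a joint stands for the part that bears it (a point fixed in the world has none). Each returns a list of dicts, best first, with "p" (0 to 1); they miss things now and then, are a little off and sometimes report something else, mostly with a low value. They report only what shows in the picture. A call takes as long as a camera call. They do not tell look-alikes from the thing itself.
- r.cut_out(camera, name): "mask" (420x560 bool, what is visible of it) and "extent" ([centre column, centre row, width, height] in pixels, round what is visible of it).
The state is a dict: "time_s": time; "joint_positions": joint angles; "joint_velocities": joint speeds; "effort": joint torques, N m; "ee_pos": TCP position; "tool_rot": TCP orientation; "ft_force": force on the tool from outside, world axes, zero at the start; "torque": the same for the moment, N m; "gripper_width": opening from 0.0 (shut) to 1.0 (fully open).
Only numpy, scipy, OpenCV 4.12 (cv2) and the standard library are available. Lean on these libraries where they do the work, as an engineer would, in place of code of your own. Each camera call takes 0.05 s, during which the arm holds its last target. There are 200 camera calls.

## Working session

There is one attempt and no reset: what is moved stays moved. The work goes in short steps, Python scripts to look and compute and a tool call to move; the robot and the scene stay as the last step left them, time stands still between calls to the robot, and variables do not carry over. Pictures are saved under pics/ and viewed, about 8 in all and at most 12, crops included, and the job is handed in when it is done.

Besides the shell and the picture viewer there is one more tool, called after "Request:" as name(argument=value, ...), one argument or row to a line, values as JSON. play_rows: Moves the arm, as the interface text tells. Its arguments: {"type":"object","properties":{"targets":{"type":"array","items":{"type":"object","properties":{"rx":{"type":"number"},"ry":{"type":"number"},"rz":{"type":"number"},"tx":{"type":"number"},"ty":{"type":"number"},"tz":{"type":"number"},"fingers":{"type":"number"}}}},"grip_force":{"type":"number"}},"required":["targets"]}

```bash
mkdir -p pics; ls; python3 - <<'E'
from cell import r
import cv2,json
for n in("scene","top"):
    s=r.snapshot(n); cv2.imwrite(f"pics/{n}0.png",s["image"][:,:,::-1]); print(n,s["vertical_fov"],s["cx"],s["cy"],s["k1"],s["pose"].round(4).tolist() if hasattr(s["pose"],"round") else s["pose"])
    for o in("bar_a","gauge","wide_tray","narrow_tray","stop_low","stop_high","slot"):
        try: print(o,[(round(d["p"],2),[round(float(v),1) for v in d["extent"]]) for d in r.cut_out(n,o)])
        except Exception as e: print(o,e)
print(r.state())
E
```

```text
pics
scene 47.93432031625759 275.8957467810437 208.6442130971375 -0.12184058280073498 [[0.3085, 0.7363, -0.6022, 1.2846], [0.9511, -0.2486, 0.1832, -0.2551], [-0.0148, -0.6293, -0.777, 1.1314], [0.0, 0.0, 0.0, 1.0]]
bar_a [(0.68, [365.4, 176.3, 24.6, 20.2]), (0.67, [390.6, 197.2, 23.5, 28.7]), (0.56, [440.4, 224.1, 27.0, 33.2]), (0.52, [388.1, 232.8, 18.4, 28.6]), (0.51, [417.9, 183.3, 43.1, 8.6])]
gauge [(0.64, [294.3, 232.2, 46.6, 53.3])]
wide_tray [(0.91, [173.5, 239.8, 69.6, 56.4])]
narrow_tray [(0.74, [364.9, 177.1, 26.0, 20.8]), (0.68, [205.1, 285.4, 63.9, 47.9])]
stop_low [(0.71, [293.0, 218.4, 34.8, 35.1])]
stop_high [(0.63, [294.1, 221.1, 28.3, 32.5])]
slot [(0.7, [294.1, 220.6, 29.5, 30.1])]
top 46.352857205187235 276.77060157117916 215.20900407197456 0.037358796756348955 [[-0.0611, -0.9732, 0.2215, 0.2104], [-0.9981, 0.0605, -0.0093, -0.0141], [-0.0043, -0.2217, -0.9751, 1.3637], [0.0, 0.0, 0.0, 1.0]]
bar_a [(0.78, [109.8, 191.9, 8.5, 41.9]), (0.71, [155.6, 270.9, 15.8, 33.4]), (0.6, [203.8, 206.7, 37.5, 22.2]), (0.56, [105.1, 244.4, 41.3, 18.9]), (0.55, [161.6, 193.9, 5.9
[... 355 characters left out ...]
.89, [255.2, 211.9, 25.2, 53.1])]
{'time_s': 0.8, 'joint_positions': array([-1.32332322e+00,  3.80578967e-01,  1.29740244e+00,  3.67867594e-05,
        1.46359516e+00, -2.15323977e-01]), 'joint_velocities': array([ 0.00222483,  0.00022782, -0.00027882,  0.0001935 , -0.00107623,
        0.0012412 ]), 'effort': array([ 5.84843365e-04, -4.37766767e+01, -2.24728471e+01,  7.15439511e-02,
        3.14443919e-02, -3.88106741e-05]), 'ee_pos': array([ 0.245539  , -0.49212903,  0.23875888]), 'tool_rot': array([-1.39327116,  0.8618891 , -0.86194971]), 'ft_force': array([-0.13070477,  0.47178798, -0.49652519]), 'torque': array([-0.00112517, -0.04621005,  0.00951179]), 'gripper_width': 1.000683769559011}
```

```bash
python3 - <<'E'
import cv2
a=cv2.imread("pics/scene0.png");b=cv2.imread("pics/top0.png")
cv2.imwrite("pics/s1.png",cv2.resize(a[130:340,120:480],(800,467),interpolation=cv2.INTER_CUBIC))
cv2.imwrite("pics/t1.png",cv2.resize(b[130:320,70:440],(800,411),interpolation=cv2.INTER_CUBIC))
E
```

```text
(no output)
```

View pics/s1.png

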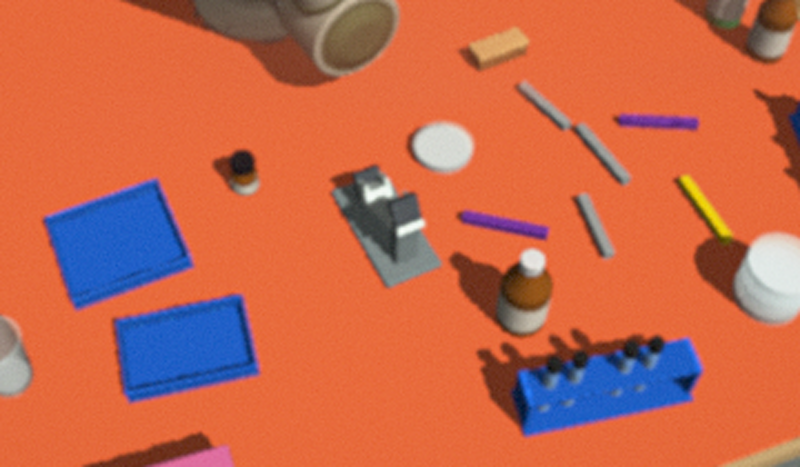

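View pics/t1.png

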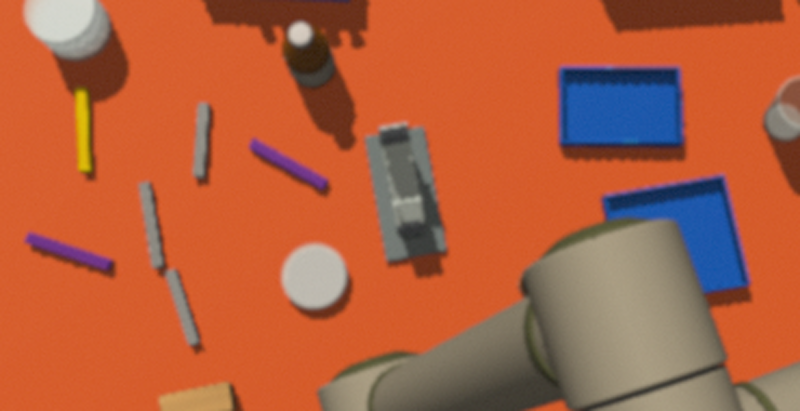

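```bash
cat > h.py <<'E'
import numpy as np,cv2
from scipy.spatial.transform import Rotation as R
def K(s):
    f=s["image"].shape[0]/2/np.tan(np.radians(s["vertical_fov"])/2); return f
def proj(s,P):
    T=np.linalg.inv(s["pose"]); q=np.asarray(P)@T[:3,:3].T+T[:3,3]; u=q[:,:2]/q[:,2:]
    u=u*(1+s["k1"]*(u**2).sum(1,keepdims=True)); return u*K(s)+[s["cx"],s["cy"]]
def back(s,px,z):
    d=(np.atleast_2d(px).astype(float)-[s["cx"],s["cy"]])/K(s); u=d.copy()
    for _ in range(10): u=d/(1+s["k1"]*(u**2).sum(1,keepdims=True))
    v=np.c_[u,np.ones(len(u))]@s["pose"][:3,:3].T; o=s["pose"][:3,3]
    return o+v*((z-o[2])/v[:,2:])
E
python3 - <<'E'
from cell import r
from h import *
import pickle
S={n:r.snapshot(n) for n in("scene","top")}
pickle.dump(S,open("S0.pkl","wb"))
for n,s in S.items():
    s["pose"]=np.array(s["pose"]); im=s["image"]; hsv=cv2.cvtColor(im,cv2.COLOR_RGB2HSV)
    m=((hsv[...,1]<95)&(hsv[...,2]>70)).astype(np.uint8)
    k,l,st,c=cv2.connectedComponentsWithStats(m)
    for i in range(1,k):
        if 60<st[i,4]<3000:
            p=np.argwhere(l==i)[:,::-1]; w=back(s,p,.010)[:,:2]; rc=cv2.minAreaRect((w*1000).astype(np.float32))
            print(n,st[i,4],c[i].round(1),w.mean(0).round(4),np.round(rc[1],0),round(rc[2],1))
    m=((hsv[...,0]>100)&(hsv[...,0]<128)&(hsv[...,1]>150)).astype(np.uint8)
    k,l,st,c=cv2.connectedComponentsWithStats(m)
    for i in range(1,k):
        if 600<st[i,4]:
            p=np.argwhere(l==i)[:,::-1]; w=back(s,p,.024)[:,:2]; rc=cv2.minAreaRect((w*1000).astype(np.float32))
            print("BLUE",n,st[i,4],np.round(rc[0],0),np.round(rc[1],0),round(rc[2],1))
a=S["scene"]["image"][175:270,255:335];b=S["top"]["image"][175:265,225:295]
v=np.hstack([cv2.resize(a,(400,500),interpolation=3),cv2.resize(b,(390,500),interpolation=3)])
cv2.imwrite("pics/g.png",v[:,:,::-1])
E
```

```text
scene 80 [413.3   2.8] [-0.615   1.0595] [58. 88.] 53.5
scene 104 [470.5   3.2] [-0.5367  1.3485] [304.  67.] 88.5
scene 144 [466.7  48.5] [-0.1813  1.0878] [ 96. 527.] 32.5
scene 185 [371.6  50.7] [-0.2819  0.6659] [156.  46.] 22.0
scene 64 [391.4  69.3] [-0.1309  0.683 ] [33. 64.] 79.5
scene 144 [20.3 80. ] [-0.6003 -0.8022] [123.  44.] 16.5
scene 202 [447.2 132. ] [0.2763 0.6978] [53. 99.] 45.2
scene 142 [ 79.  138.3] [-0.1233 -0.5632] [ 23. 143.] 27.2
scene 204 [  9.3 143.6] [-0.1897 -0.823 ] [105.  54.] 9.3
scene 202 [465.4 148.2] [0.369 0.715] [59. 74.] 44.5
scene 86 [513.6 168.2] [0.5039 0.8236] [ 72. 200.] 56.6
scene 68 [ 53.8 171.9] [ 0.0209 -0.6564] [57. 26.] 5.6
scene 129 [365.5 177.6] [0.3851 0.3234] [104.  19.] 16.4
scene 163 [ 36.4 188.7] [ 0.0805 -0.7163] [53. 74.] 54.2
scene 493 [318.8 195.7] [0.4087 0.1524] [85. 90.] 71.3
scene 168 [390.8 198.6] [0.4912 0.3612] [118.  19.] 9.0
scene 1041 [ 49.6 206.5] [ 0.1755 -0.672 ] [133. 154.] 58.3
scene 1050 [297.  233.1] [0.522  0.0396] [185.  99.] 6.7
scene 166 [387.5 231.1] [0.6015 0.295 ] [ 18. 105.] 85.3
scene 1191 [468.8 2
[... 705 characters left out ...]
145.3] [0.7394 0.1595] [32. 37.] 88.1
top 270 [432.9 186. ] [ 0.5757 -0.4771] [58. 51.] 46.8
top 183 [162.9 194.5] [0.5987 0.2935] [ 15. 100.] 85.8
top 1257 [254.6 215.1] [0.5225 0.0356] [181.  78.] 7.1
top 218 [139.9 234.2] [0.4876 0.3589] [113.  15.] 9.1
top 66 [272.4 239.5] [ 0.4493 -0.0106] [39. 14.] 10.5
top 200 [521.7 248.4] [ 0.3825 -0.695 ] [37. 68.] 39.2
top 718 [215.2 257.7] [0.408  0.1508] [81. 81.] 86.4
top 191 [154.1 271.8] [0.3795 0.3198] [102.  15.] 17.9
top 73 [540. 381.] [ 0.0366 -0.6799] [41. 26.] 39.2
BLUE top 1503 [828. 197.] [217.  72.] 83.4
BLUE top 1965 [623. 661.] [ 82. 213.] 74.4
BLUE top 1841 [ 605. -260.] [154.  98.] 86.4
BLUE top 1493 [ 424. -311.] [139. 154.] 6.1
```

View pics/g.png

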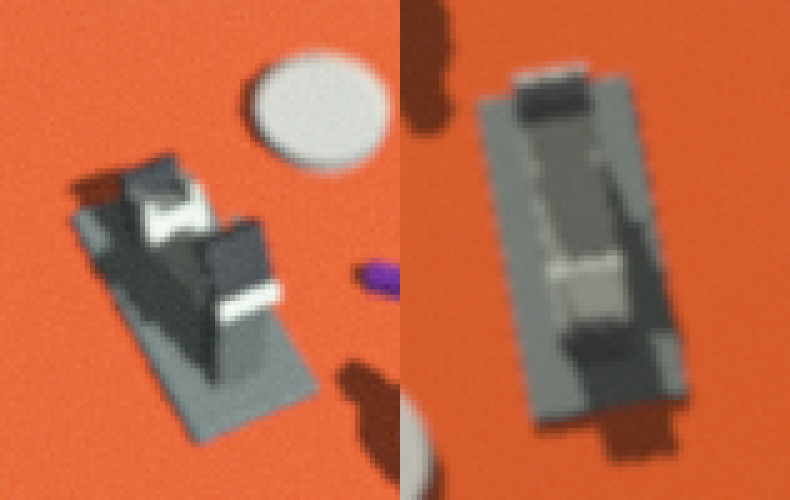

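```bash
cat > fit.py <<'E'
from h import *
import pickle
from scipy.optimize import minimize,least_squares
S=pickle.load(open("S0.pkl","rb"))
for s in S.values(): s["pose"]=np.array(s["pose"])
def box(l,w,z0,z1): return np.array([[a*l/2,b*w/2,z] for a in(-1,1) for b in(-1,1) for z in(z0,z1)])
def place(P,x,y,t): c,s=np.cos(t),np.sin(t); return P@np.array([[c,-s,0],[s,c,0],[0,0,1]]).T+[x,y,0]
def hullmask(uv,o,sz,k=8):
    m=np.zeros((sz*k,sz*k),np.uint8); h=cv2.convexHull(((uv-o+.5)*k*16).astype(np.int32).reshape(-1,1,2)); cv2.fillPoly(m,[h],255,shift=4)
    return cv2.resize(m,(sz,sz),interpolation=cv2.INTER_AREA)/255.
def soft(s,o,sz,uvc):
    im=s["image"].astype(float); c=im[o[1]:o[1]+sz,o[0]:o[0]+sz]
    bg=np.median(c.reshape(-1,3),0); return c,bg
if __name__=="__main__":
    for nm,(x,y,t,px) in dict(near=(.380,.320,np.radians(17.5),0),mid=(.488,.359,np.radians(9),0),far=(.600,.294,np.radians(-4.5),0)).items():
      for views in (("scene","top"),("scene",),("top",)):
        A={}
        for n in views:
            s=S[n]; o=np.round(proj(s,[[x,y,.01]])[0]).astype(int)-28; im=cv2.cvtColor(s["image"],cv2.COLOR_RGB2HSV)[o[1]:o[1]+56,o[0]:o[0]+56]
            A[n]=(o,np.clip((170-im[...,1].astype(float))/120,0,1)*(im[...,2]>60))
        def cost(p):
            e=0
            for n,(o,g) in A.items():
                h=hullmask(proj(S[n],place(box(p[3]/10,.014,0,.014),p[0]/10,p[1]/10,p[2])),o,56)
                w=cv2.dilate(h,np.ones((7,7)))>0; e+=((h-g)**2)[w].sum()
            return e
        q=minimize(cost,[x*10,y*10,t,1.07],method="Nelder-Mead",options=dict(initial_simplex=[[x*10+a,y*10+b,t+c,1.07+d] for a,b,c,d in[(0,0,0,0),(.05,0,0,0),(0,.05,0,0),(0,0,.08,0),(0,0,0,.08)]]))
        print(nm,views,(q.x/[10,10,1,10]).round(4),np.degrees(q.x[2]).round(1),round(q.fun,1))
    # gauge base
    obs={"scene":[((-1,1),(294,215.5))][:0]+[((-1,-1),(270,215.5)),((1,-1),(294.6,258.6)),((1,1),(318.6,248.1))],
         "top":[((1,1),(239,193)),((1,-1),(266.3,188.5)),((-1,-1),(276.7,247)),((-1,1),(248.9,251))]}
    for views in (("scene","top"),("scene",),("top",)):
        def res(p):
            return np.concatenate([(proj(S[n],place(np.array([[a*.085,b*.04,.008] for (a,b),_ in obs[n]]),*p))-[u for _,u in obs[n]]).ravel() for n in views])
        q=least_squares(res,[.52,.03,.12]); print("gauge",views,q.x.round(4),np.degrees(q.x[2]).round(1),q.fun.round(1))
        if len(views)==2: G=q.x
    np.save("G.npy",G)
E
cat > ov.py <<'E'
from fit import *
G=np.load("G.npy")
def slot(P,G):
    P=np.asarray(P,float); c,s=np.cos(np.pi/6),np.sin(np.pi/6)
    Q=np.c_[P[:,0]*c-P[:,2]*s,P[:,1],P[:,0]*s+P[:,2]*c+.075]; return place(Q,*G)
def sb(x0,x1,w,z0,z1): return np.array([[x,y,z] for x in(x0,x1) for y in(-w/2,w/2) for z in(z0,z1)])
E=[(0,1),(0,2),(0,4),(1,3),(1,5),(2,3),(2,6),(3,7),(4,5),(4,6),(5,7),(6,7)]
if __name__=="__main__":
    out=[]
    for n,o in(("scene",(255,175)),("top",(225,175))):
        k=5; im=cv2.resize(S[n]["image"][o[1]:o[1]+95,o[0]:o[0]+80],None,fx=k,fy=k,interpolation=3)[:,:,::-1].copy()
        for P,c in((place(box(.17,.08,0,.008),*G),(0,255,255)),(slot(sb(-.0655,-.0535,.036,0,.018),G),(0,255,0)),(slot(sb(.0535,.0655,.036,0,.018),G),(255,255,0))):
            uv=((proj(S[n],P)-o+.5)*k).astype(int)
            for i,j in E: cv2.line(im,tuple(map(int,uv[i])),tuple(map(int,uv[j])),c,1)
        out.append(im)
    cv2.imwrite("pics/ov.png",np.hstack(out))
E
python3 fit.py && python3 ov.py
```

```text
near ('scene', 'top') [0.3801 0.3215 0.3094 0.0958] 17.7 40.8
near ('scene',) [0.3793 0.3233 0.3046 0.0946] 17.5 15.4
near ('top',) [0.38   0.3208 0.3124 0.097 ] 17.9 12.0
mid ('scene', 'top') [0.4907 0.3616 0.1536 0.1082] 8.8 37.1
mid ('scene',) [0.488  0.3632 0.1578 0.1096] 9.0 11.9
mid ('top',) [0.4902 0.3605 0.1506 0.1083] 8.6 11.0
far ('scene', 'top') [ 0.5995  0.2953 -0.0701  0.0988] -4.0 17.4
far ('scene',) [ 0.5987  0.2966 -0.0792  0.0986] -4.5 4.4
far ('top',) [ 0.5988  0.2946 -0.0781  0.097 ] -4.5 3.4
gauge ('scene', 'top') [0.5108 0.0299 0.1193] 6.8 [-1.7 -0.2 -1.6 -0.6 -0.5 -0.2 -1.  -0.  -0.8 -0.4 -0.6 -1.3 -1.  -0.1]
gauge ('scene',) [0.5131 0.0332 0.1131] 6.5 [-0.3 -0.  -0.4 -0.3  0.7  0.3]
gauge ('top',) [0.5094 0.0276 0.1122] 6.4 [ 0.   0.3  0.3  0.1  0.1 -0.7 -0.4  0.3]
```

View pics/ov.png

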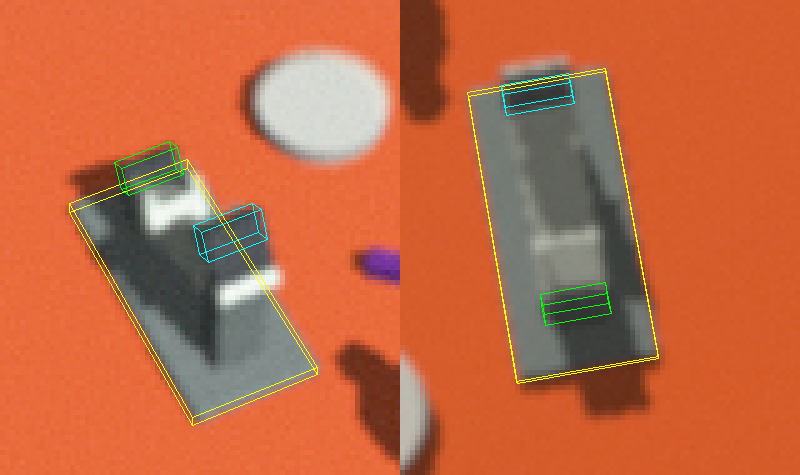

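```bash
cat > fit2.py <<'E'
from ov import *
def hm(P,n,o,sz=80): return hullmask(proj(S[n],P),o,sz)
def cost(p,views,ret=False):
    x,y,t,dx,h=p[0]/10,p[1]/10,p[2],p[3]/10,p[4]/10
    c,s=np.cos(t),np.sin(t); g2=(x+dx*c,y+dx*s,t); e=0
    for n in views:
        o,g=A[n]
        parts=[place(box(.17,.08,0,h),x,y,t),slot(sb(-.0655,-.0535,.036,-.005,.018),g2),slot(sb(.0535,.0655,.036,-.005,.018),g2)]
        m=np.max([hm(P,n,o) for P in parts],0)
        # middle beam uncertain: ignore
        ig=hm(slot(sb(-.0655,.0655,.036,-.02,.010),g2),n,o)>0
        w=~(ig&(m<.01)); e+=((m-g)**2)[w].sum()
    return e
A={}
for n in S:
    s=S[n]; o=np.round(proj(s,[[.515,.03,.03]])[0]).astype(int)-40; im=cv2.cvtColor(s["image"],cv2.COLOR_RGB2HSV)[o[1]:o[1]+80,o[0]:o[0]+80]
    g=np.clip((190-im[...,1].astype(float))/110,0,1)
    k,l,st,c=cv2.connectedComponentsWithStats((g>.3).astype(np.uint8)); i=l[40-5:46,36:45]; i=np.bincount(i[i>0]).argmax()
    A[n]=(o,g*(cv2.dilate((l==i).astype(np.uint8),np.ones((3,3)))))
if __name__=="__main__":
    x0=np.array([5.13,.31,.117,0,.08])
    for v in(("scene","top"),("scene",),("top",)):
        sim=[x0]+[x0+d for d in np.diag([.06,.06,.05,.06,.04])]
        q=minimize(cost,x0,args=(v,),method="Nelder-Mead",options=dict(initial_simplex=sim,maxiter=600))
        print(v,(q.x/[10,10,1,10,10]).round(4),np.degrees(q.x[2]).round(2),round(q.fun,1))
        if len(v)==2:
            p=q.x; np.save("G2.npy",p)
    p=np.load("G2.npy"); G=p[0]/10,p[1]/10,p[2]; dx=p[3]/10
    out=[]
    for n,of in(("scene",(255,185)),("top",(230,180))):
        k=7; im=cv2.resize(S[n]["image"][of[1]:of[1]+78,of[0]:of[0]+56],None,fx=k,fy=k,interpolation=3)[:,:,::-1].copy()
        g2=(G[0]+dx*np.cos(G[2]),G[1]+dx*np.sin(G[2]),G[2])
        for P,c in((place(box(.17,.08,0,p[4]/10),*G),(0,255,255)),(slot(sb(-.0655,-.0535,.036,0,.018),g2),(0,255,0)),(slot(sb(.0535,.0655,.036,0,.018),g2),(255,255,0))):
            uv=((proj(S[n],P)-of+.5)*k).astype(int)
            for i,j in E: cv2.line(im,tuple(map(int,uv[i])),tuple(map(int,uv[j])),c,1)
        out.append(im)
    cv2.imwrite("pics/ov2.png",np.hstack(out))
E
python3 fit2.py
```

```text
('scene', 'top') [0.5117 0.0301 0.1231 0.0034 0.0119] 7.05 36.2
('scene',) [0.5113 0.031  0.1181 0.0035 0.0104] 6.77 16.2
('top',) [0.5116 0.0295 0.1208 0.0086 0.01  ] 6.92 8.2
```

View pics/ov2.png

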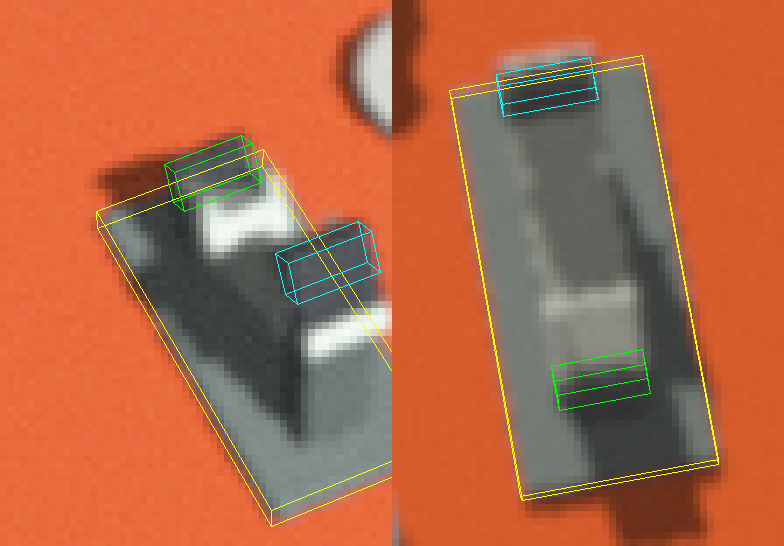

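```bash
cat > ov3.py <<'E'
from ov import *
import sys
G=(.5115,.030,.1205)
dx=float(sys.argv[1]); g2=(G[0]+dx*np.cos(G[2]),G[1]+dx*np.sin(G[2]),G[2]); out=[]
for n,of in(("scene",(262,190)),("top",(236,182))):
    k=9; im=cv2.resize(S[n]["image"][of[1]:of[1]+62,of[0]:of[0]+44],None,fx=k,fy=k,interpolation=3)[:,:,::-1]
    im=(255*(im/255.)**.6).astype(np.uint8)
    def q(P,c):
        uv=((proj(S[n],slot(P,g2))-of+.5)*k).astype(np.int32); cv2.polylines(im,[uv.reshape(-1,1,2)],True,c,1)
    for a,b,c in((-.0655,-.0535,(0,255,0)),(.0535,.0655,(255,255,0))):
        w=.018
        q([[a,-w,.018],[a,w,.018],[b,w,.018],[b,-w,.018]],c)   # top face
        q([[b,-w,0],[b,w,0],[b,w,.018],[b,-w,.018]],c)         # +x face
    q([[-.0265,-.012,-.016],[-.0265,.012,-.016],[-.0265,.012,0],[-.0265,-.012,0]],(255,0,255))
    q([[.0265,-.012,-.016],[.0265,.012,-.016],[.0265,.012,0],[.0265,-.012,0]],(0,0,255))
    out.append(im)
cv2.imwrite("pics/ov3.png",np.hstack(out))
E
python3 ov3.py 0
```

```text
(no output)
```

View pics/ov3.png

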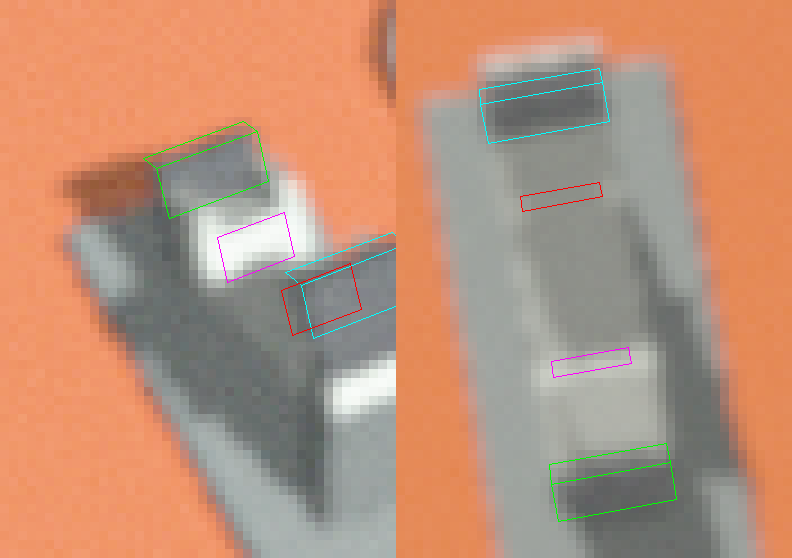

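```bash
cat > m.py <<'E'
from h import *
import json,sys
def rot(yaw,tilt=0,flip=1):
    # columns: tool x,y,z; tool z = flip * bar dir, tool y = down (or -slot z)
    c,s=np.cos(tilt),np.sin(tilt); Z=R.from_euler("z",yaw).as_matrix()
    zx=Z@[c,0,s]; n=Z@[-s,0,c]; y=-n; z=flip*zx; return np.c_[np.cross(y,z),y,z]
def rel(p0,R0,p,Rm):
    t=R0.T@(np.array(p)-p0); w=R.from_matrix(R0.T@Rm).as_rotvec(); return t.round(4),w.round(4)
def cur():
    from cell import r
    s=r.state(); return s,s["ee_pos"],R.from_rotvec(s["tool_rot"]).as_matrix()
E
python3 - <<'E'
from m import *
s,p,R0=cur(); print(s["time_s"]); print(R0.round(3)); print("zyaw",np.degrees(np.arctan2(R0[1,2],R0[0,2])))
for f in(1,-1):
    t,w=rel(p,R0,[.599,.2954,.2],rot(np.radians(-4.4),0,f)); print(f,t,w,np.degrees(np.linalg.norm(w)))
E
```

```text
0.9
[[ 0.446 -0.     0.895]
 [-0.895  0.     0.446]
 [-0.    -1.    -0.   ]]
zyaw 26.514668228578433
1 [-0.5469  0.0387  0.6679] [ 0.      0.5396 -0.    ] 30.91680262525922
-1 [-0.5469  0.0387  0.6679] [-0.    -2.602 -0.   ] 149.0836182930402
```

Request:
play_rows(
  targets=[
    {"tx": -0.547, "ty": 0.03, "tz": 0.668, "ry": 0.54, "fingers": 0.045},
    {"tx": -0.547, "ty": 0.03, "tz": 0.668, "ry": 0.54, "fingers": 0.045},
    {"tx": -0.547, "ty": 0.03, "tz": 0.668, "ry": 0.54, "fingers": 0.045},
    {"tx": -0.547, "ty": 0.03, "tz": 0.668, "ry": 0.54, "fingers": 0.045},
    {"tx": -0.547, "ty": 0.03, "tz": 0.668, "ry": 0.54, "fingers": 0.045},
    {"tx": -0.547, "ty": 0.03, "tz": 0.668, "ry": 0.54, "fingers": 0.045},
    {"tx": -0.547, "ty": 0.03, "tz": 0.668, "ry": 0.54, "fingers": 0.045},
    {"tx": -0.547, "ty": 0.03, "tz": 0.668, "ry": 0.54, "fingers": 0.045},
    {"tx": -0.547, "ty": 0.03, "tz": 0.668, "ry": 0.54, "fingers": 0.045},
    {"tx": -0.547, "ty": 0.03, "tz": 0.668, "ry": 0.54, "fingers": 0.045},
  ],
  grip_force=30,
)

```text
invalid input at $.targets[0]: expected keys rx, ry, rz, tx, ty, tz, fingers
```

Request:
play_rows(
  targets=[
    {"tx": -0.547, "ty": 0.03, "tz": 0.668, "rx": 0, "ry": 0.54, "rz": 0, "fingers": 0.045},
    {"tx": -0.547, "ty": 0.03, "tz": 0.668, "rx": 0, "ry": 0.54, "rz": 0, "fingers": 0.045},
    {"tx": -0.547, "ty": 0.03, "tz": 0.668, "rx": 0, "ry": 0.54, "rz": 0, "fingers": 0.045},
    {"tx": -0.547, "ty": 0.03, "tz": 0.668, "rx": 0, "ry": 0.54, "rz": 0, "fingers": 0.045},
    {"tx": -0.547, "ty": 0.03, "tz": 0.668, "rx": 0, "ry": 0.54, "rz": 0, "fingers": 0.045},
    {"tx": -0.547, "ty": 0.03, "tz": 0.668, "rx": 0, "ry": 0.54, "rz": 0, "fingers": 0.045},
    {"tx": -0.547, "ty": 0.03, "tz": 0.668, "rx": 0, "ry": 0.54, "rz": 0, "fingers": 0.045},
    {"tx": -0.547, "ty": 0.03, "tz": 0.668, "rx": 0, "ry": 0.54, "rz": 0, "fingers": 0.045},
    {"tx": -0.547, "ty": 0.03, "tz": 0.668, "rx": 0, "ry": 0.54, "rz": 0, "fingers": 0.045},
    {"tx": -0.547, "ty": 0.03, "tz": 0.668, "rx": 0, "ry": 0.54, "rz": 0, "fingers": 0.045},
  ],
  grip_force=30,
)

```text
time_s: 1.73
ee_pos: [0.4151, -0.1135, 0.2246]
tool_rot: [-1.171, 1.265, -1.267]
ft_force: [1.0, -0.3, -0.8]
gripper_width: 0.512
```

```bash
cat > go.py <<'E'
# go.py x y z yaw_deg tilt_deg : shift/turn from the present pose
from m import *
s,p,R0=cur(); a=list(map(float,sys.argv[1:6]))
print(round(s["time_s"],2),p.round(4),"yaw",np.degrees(np.arctan2(R0[1,2],R0[0,2])).round(2),"tilt",np.degrees(np.arcsin(R0[2,2])).round(2),"q",s["joint_positions"].round(2),"F",s["ft_force"].round(1),"w",(s["gripper_width"]*88.1).round(1))
t,w=rel(p,R0,a[:3],rot(np.radians(a[3]),np.radians(a[4]))); print("t",t,"r",w,"rows",(np.linalg.norm(t)/.0417).round(1),(np.degrees(np.linalg.norm(w))/7.16).round(1))
E
python3 go.py .599 .2954 .2 -4.4 0
```

```text
Traceback (most recent call last):
  File "go.py", line 4, in <module>
    print(round(s["time_s"],2),p.round(4),"yaw",np.degrees(np.arctan2(R0[1,2],R0[0,2])).round(2),"tilt",np.degrees(np.arcsin(R0[2,2])).round(2),"q",s["joint_positions"].round(2),"F",s["ft_force"].round(1),"w",(s["gripper_width"]*88.1).round(1))
                                                                                                                                                                                                                 ^^^^^^^^^^^^^^^^^^^^^^^^^^^^^^^
AttributeError: 'float' object has no attribute 'round'
```

```bash
sed -i 's/(s\["gripper_width"\]\*88.1).round(1)/round(s["gripper_width"]*88.1,1)/' go.py; python3 go.py .599 .2954 .1 -4.4 0
```

```text
1.73 [ 0.4151 -0.1135  0.2246] yaw -4.44 tilt 0.04 q [-0.54  0.18  1.63 -0.    1.33  1.1 ] F [ 1.  -0.3 -0.8] w 45.1
t [-0.422   0.1246  0.1516] r [-0.0006 -0.0008  0.0003] rows 11.2 0.0
```

Request:
play_rows(
  targets=[
    {"tx": -0.422, "ty": 0.03, "tz": 0.1516, "rx": 0, "ry": 0, "rz": 0, "fingers": 0.045},
    {"tx": -0.422, "ty": 0.03, "tz": 0.1516, "rx": 0, "ry": 0, "rz": 0, "fingers": 0.045},
    {"tx": -0.422, "ty": 0.03, "tz": 0.1516, "rx": 0, "ry": 0, "rz": 0, "fingers": 0.045},
    {"tx": -0.422, "ty": 0.03, "tz": 0.1516, "rx": 0, "ry": 0, "rz": 0, "fingers": 0.045},
    {"tx": -0.422, "ty": 0.03, "tz": 0.1516, "rx": 0, "ry": 0, "rz": 0, "fingers": 0.045},
    {"tx": -0.422, "ty": 0.03, "tz": 0.1516, "rx": 0, "ry": 0, "rz": 0, "fingers": 0.045},
    {"tx": -0.422, "ty": 0.03, "tz": 0.1516, "rx": 0, "ry": 0, "rz": 0, "fingers": 0.045},
    {"tx": -0.422, "ty": 0.03, "tz": 0.1516, "rx": 0, "ry": 0, "rz": 0, "fingers": 0.045},
    {"tx": -0.422, "ty": 0.13, "tz": 0.1516, "rx": 0, "ry": 0, "rz": 0, "fingers": 0.045},
    {"tx": -0.422, "ty": 0.13, "tz": 0.1516, "rx": 0, "ry": 0, "rz": 0, "fingers": 0.045},
  ],
)

```text
time_s: 2.57
ee_pos: [0.577, 0.2459, 0.1455]
tool_rot: [-1.169, 1.263, -1.266]
ft_force: [-0.2, 0.1, 0.7]
gripper_width: 0.511
```

```bash
python3 go.py .599 .2954 .004 -4.4 0
```

```text
2.57 [0.577  0.2459 0.1455] yaw -4.36 tilt 0.19 q [0.21 0.59 1.22 0.   1.33 1.86] F [-0.2  0.1  0.7] w 45.0
t [-0.0508  0.1417  0.0177] r [-0.0034  0.0006 -0.0011] rows 3.6 0.0
```

Request:
play_rows(
  targets=[
    {"tx": -0.051, "ty": 0.03, "tz": 0.018, "rx": -0.003, "ry": 0, "rz": -0.001, "fingers": 0.045},
    {"tx": -0.051, "ty": 0.03, "tz": 0.018, "rx": -0.003, "ry": 0, "rz": -0.001, "fingers": 0.045},
    {"tx": -0.051, "ty": 0.06, "tz": 0.018, "rx": -0.003, "ry": 0, "rz": -0.001, "fingers": 0.045},
    {"tx": -0.051, "ty": 0.09, "tz": 0.018, "rx": -0.003, "ry": 0, "rz": -0.001, "fingers": 0.045},
    {"tx": -0.051, "ty": 0.115, "tz": 0.018, "rx": -0.003, "ry": 0, "rz": -0.001, "fingers": 0.045},
    {"tx": -0.051, "ty": 0.115, "tz": 0.018, "rx": -0.003, "ry": 0, "rz": -0.001, "fingers": 0.045},
    {"tx": -0.051, "ty": 0.115, "tz": 0.018, "rx": -0.003, "ry": 0, "rz": -0.001, "fingers": 0.045},
    {"tx": -0.051, "ty": 0.115, "tz": 0.018, "rx": -0.003, "ry": 0, "rz": -0.001, "fingers": 0.045},
    {"tx": -0.051, "ty": 0.115, "tz": 0.018, "rx": -0.003, "ry": 0, "rz": -0.001, "fingers": 0.045},
    {"tx": -0.051, "ty": 0.115, "tz": 0.018, "rx": -0.003, "ry": 0, "rz": -0.001, "fingers": 0.045},
  ],
)

```text
time_s: 3.4
ee_pos: [0.5986, 0.2932, 0.0323]
tool_rot: [-1.172, 1.266, -1.266]
ft_force: [0.4, 0.6, -0.6]
gripper_width: 0.511
```

```bash
python3 go.py .599 .2954 .004 -4.4 0
```

```text
3.4 [0.5986 0.2932 0.0323] yaw -4.43 tilt -0.01 q [0.28 0.77 1.2  0.   1.17 1.93] F [ 0.4  0.6 -0.6] w 45.1
t [-0.0022  0.0283  0.0002] r [ 0.0001 -0.0005 -0.0001] rows 0.7 0.0
```

Request:
play_rows(
  targets=[
    {"tx": -0.002, "ty": 0.015, "tz": 0, "rx": 0, "ry": 0, "rz": 0, "fingers": 0.045},
    {"tx": -0.002, "ty": 0.028, "tz": 0, "rx": 0, "ry": 0, "rz": 0, "fingers": 0.045},
    {"tx": -0.002, "ty": 0.028, "tz": 0, "rx": 0, "ry": 0, "rz": 0, "fingers": 0.045},
    {"tx": -0.002, "ty": 0.028, "tz": 0, "rx": 0, "ry": 0, "rz": 0, "fingers": 0.005},
    {"tx": -0.002, "ty": 0.028, "tz": 0, "rx": 0, "ry": 0, "rz": 0, "fingers": 0.005},
    {"tx": -0.002, "ty": 0.028, "tz": 0, "rx": 0, "ry": 0, "rz": 0, "fingers": 0.005},
    {"tx": -0.002, "ty": 0.028, "tz": 0, "rx": 0, "ry": 0, "rz": 0, "fingers": 0.005},
    {"tx": -0.002, "ty": 0.028, "tz": 0, "rx": 0, "ry": 0, "rz": 0, "fingers": 0.005},
    {"tx": -0.002, "ty": 0.028, "tz": 0, "rx": 0, "ry": 0, "rz": 0, "fingers": 0.005},
    {"tx": -0.002, "ty": 0.028, "tz": 0, "rx": 0, "ry": 0, "rz": 0, "fingers": 0.005},
  ],
  grip_force=35,
)

```text
time_s: 4.23
ee_pos: [0.598, 0.295, 0.0027]
tool_rot: [-1.174, 1.268, -1.265]
ft_force: [-0.5, -1.1, 1.9]
gripper_width: 0.158
```

```bash
cat > sl.py <<'E'
# sl.py slotx slotz : TCP target so that the bar's centre (3 mm behind the TCP along tool y, 0 along z) is at that slot point
from m import *
C=np.array([.5125,.0301,.075]); ps=np.radians(6.9)
Rs=rot(ps,np.pi/6); n=-Rs[:,1]; u=Rs[:,2]; v=np.array([-np.sin(ps),np.cos(ps),0])
if __name__=="__main__":
    s,p,R0=cur(); sx,sz,b=map(float,sys.argv[1:4])
    q=C+u*sx+n*(sz-b); t,w=rel(p,R0,q,Rs); print("t",s["time_s"],"tcp in slot",[round(float(k@(p+n*b-C))*1000,2) for k in(u,v,n)],"F slot",[round(float(k@s["ft_force"]),2) for k in(u,v,n)],"M",s["torque"].round(2),"w",round(s["gripper_width"]*88.1,1))
    print("t",t,"r",w,"rows",(np.linalg.norm(t)/.0417).round(1),(np.degrees(np.linalg.norm(w))/7.16).round(1))
E
python3 go.py .599 .2954 .22 -4.4 0; python3 sl.py 0 .12 .003
```

```text
4.23 [0.598  0.295  0.0027] yaw -4.42 tilt -0.16 q [0.28 0.81 1.22 0.   1.11 1.93] F [-0.5 -1.1  1.9] w 13.9
t [-0.0003 -0.2173  0.0004] r [ 0.0027 -0.0004  0.0009] rows 5.2 0.0
t 4.2333 tcp in slot [64.87, 252.73, -117.96] F slot [0.4, -0.99, 1.96] M [-0.05  0.1   0.03] w 13.9
t [ 0.2824 -0.173  -0.1226] r [ 0.5247 -0.1929  0.0524] rows 8.5 4.5
```

Request:
play_rows(
  targets=[
    {"tx": 0, "ty": -0.02, "tz": 0, "rx": 0, "ry": 0, "rz": 0, "fingers": 0.005},
    {"tx": 0, "ty": -0.06, "tz": 0, "rx": 0, "ry": 0, "rz": 0, "fingers": 0.005},
    {"tx": 0, "ty": -0.1, "tz": 0, "rx": 0, "ry": 0, "rz": 0, "fingers": 0.005},
    {"tx": 0, "ty": -0.14, "tz": 0, "rx": 0, "ry": 0, "rz": 0, "fingers": 0.005},
    {"tx": 0, "ty": -0.18, "tz": 0, "rx": 0, "ry": 0, "rz": 0, "fingers": 0.005},
    {"tx": 0.282, "ty": -0.173, "tz": -0.123, "rx": 0.525, "ry": -0.193, "rz": 0.052, "fingers": 0.005},
    {"tx": 0.282, "ty": -0.173, "tz": -0.123, "rx": 0.525, "ry": -0.193, "rz": 0.052, "fingers": 0.005},
    {"tx": 0.282, "ty": -0.173, "tz": -0.123, "rx": 0.525, "ry": -0.193, "rz": 0.052, "fingers": 0.005},
    {"tx": 0.282, "ty": -0.173, "tz": -0.123, "rx": 0.525, "ry": -0.193, "rz": 0.052, "fingers": 0.005},
    {"tx": 0.282, "ty": -0.173, "tz": -0.123, "rx": 0.525, "ry": -0.193, "rz": 0.052, "fingers": 0.005},
  ],
)

```text
time_s: 5.07
ee_pos: [0.5132, 0.1348, 0.1788]
tool_rot: [-0.86, 0.767, -1.303]
ft_force: [1.4, 0.3, -0.8]
gripper_width: 0.155
```

```bash
python3 sl.py 0 .055 .0043
```

```text
t 5.0667 tcp in slot [63.43, 103.83, 87.53] F slot [0.85, 0.17, -1.37] M [0.04 0.23 0.01] w 13.6
t [ 0.1041  0.0333 -0.0626] r [ 0.0139 -0.0033 -0.0008] rows 3.0 0.1
```

Request:
play_rows(
  targets=[
    {"tx": 0.104, "ty": 0, "tz": -0.063, "rx": 0.014, "ry": -0.003, "rz": -0.001, "fingers": 0.005},
    {"tx": 0.104, "ty": 0, "tz": -0.063, "rx": 0.014, "ry": -0.003, "rz": -0.001, "fingers": 0.005},
    {"tx": 0.104, "ty": 0, "tz": -0.063, "rx": 0.014, "ry": -0.003, "rz": -0.001, "fingers": 0.005},
    {"tx": 0.104, "ty": 0, "tz": -0.063, "rx": 0.014, "ry": -0.003, "rz": -0.001, "fingers": 0.005},
    {"tx": 0.104, "ty": 0.015, "tz": -0.063, "rx": 0.014, "ry": -0.003, "rz": -0.001, "fingers": 0.005},
    {"tx": 0.104, "ty": 0.033, "tz": -0.063, "rx": 0.014, "ry": -0.003, "rz": -0.001, "fingers": 0.005},
    {"tx": 0.104, "ty": 0.033, "tz": -0.063, "rx": 0.014, "ry": -0.003, "rz": -0.001, "fingers": 0.005},
    {"tx": 0.104, "ty": 0.033, "tz": -0.063, "rx": 0.014, "ry": -0.003, "rz": -0.001, "fingers": 0.005},
    {"tx": 0.104, "ty": 0.033, "tz": -0.063, "rx": 0.014, "ry": -0.003, "rz": -0.001, "fingers": 0.005},
    {"tx": 0.104, "ty": 0.033, "tz": -0.063, "rx": 0.014, "ry": -0.003, "rz": -0.001, "fingers": 0.005},
  ],
)

```text
time_s: 5.9
ee_pos: [0.4881, 0.0286, 0.1192]
tool_rot: [-0.852, 0.76, -1.305]
ft_force: [0.3, 0.3, -0.6]
gripper_width: 0.154
```

```bash
python3 sl.py 0 .007 .0043; python3 - <<'E'
from cell import r
import cv2,numpy as np
a=r.snapshot("scene")["image"][150:250,250:350];b=r.snapshot("top")["image"][160:260,210:310]
v=np.hstack([cv2.resize(x,(400,400),interpolation=3) for x in(a,b)]); cv2.imwrite("pics/p1.png",(255*(v/255.)**.7).astype(np.uint8)[:,:,::-1])
E
```

```text
t 5.9 tcp in slot [0.96, 1.41, 54.81] F slot [-0.03, 0.3, -0.63] M [ 0.04  0.29 -0.02] w 13.6
t [ 0.0015  0.0478 -0.0007] r [ 0.0046 -0.0024 -0.0013] rows 1.1 0.0
```

View pics/p1.png

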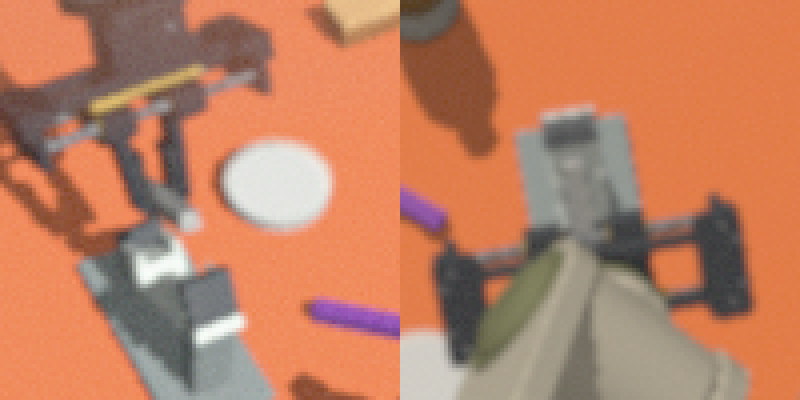

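Request:
play_rows(
  targets=[
    {"tx": 0.001, "ty": 0.01, "tz": -0.001, "rx": 0.005, "ry": -0.002, "rz": -0.001, "fingers": 0.005},
    {"tx": 0.001, "ty": 0.02, "tz": -0.001, "rx": 0.005, "ry": -0.002, "rz": -0.001, "fingers": 0.005},
    {"tx": 0.001, "ty": 0.026, "tz": -0.001, "rx": 0.005, "ry": -0.002, "rz": -0.001, "fingers": 0.005},
    {"tx": 0.001, "ty": 0.028, "tz": -0.001, "rx": 0.005, "ry": -0.002, "rz": -0.001, "fingers": 0.005},
    {"tx": 0.001, "ty": 0.029, "tz": -0.001, "rx": 0.005, "ry": -0.002, "rz": -0.001, "fingers": 0.005},
    {"tx": 0.001, "ty": 0.03, "tz": -0.001, "rx": 0.005, "ry": -0.002, "rz": -0.001, "fingers": 0.005},
    {"tx": 0.001, "ty": 0.031, "tz": -0.001, "rx": 0.005, "ry": -0.002, "rz": -0.001, "fingers": 0.005},
    {"tx": 0.001, "ty": 0.032, "tz": -0.001, "rx": 0.005, "ry": -0.002, "rz": -0.001, "fingers": 0.005},
    {"tx": 0.001, "ty": 0.032, "tz": -0.001, "rx": 0.005, "ry": -0.002, "rz": -0.001, "fingers": 0.005},
    {"tx": 0.001, "ty": 0.032, "tz": -0.001, "rx": 0.005, "ry": -0.002, "rz": -0.001, "fingers": 0.005},
  ],
)

```text
time_s: 6.83
ee_pos: [0.5032, 0.0292, 0.0903]
tool_rot: [-0.85, 0.755, -1.306]
ft_force: [-0.4, 0.3, -1.5]
gripper_width: 0.152
```

```bash
python3 sl.py 0 .007 .0043
```

```text
t 6.8333 tcp in slot [-0.46, 0.24, 22.25] F slot [-1.03, 0.39, -1.09] M [ 0.01  0.31 -0.03] w 13.4
t [0.0002 0.0153 0.0005] r [ 0.0003 -0.0011 -0.0003] rows 0.4 0.0
```

Request:
play_rows(
  targets=[
    {"tx": 0, "ty": 0.002, "tz": 0.001, "rx": 0, "ry": -0.001, "rz": 0, "fingers": 0.005},
    {"tx": 0, "ty": 0.004, "tz": 0.001, "rx": 0, "ry": -0.001, "rz": 0, "fingers": 0.005},
    {"tx": 0, "ty": 0.006, "tz": 0.001, "rx": 0, "ry": -0.001, "rz": 0, "fingers": 0.005},
    {"tx": 0, "ty": 0.008, "tz": 0.001, "rx": 0, "ry": -0.001, "rz": 0, "fingers": 0.005},
    {"tx": 0, "ty": 0.01, "tz": 0.001, "rx": 0, "ry": -0.001, "rz": 0, "fingers": 0.005},
    {"tx": 0, "ty": 0.012, "tz": 0.001, "rx": 0, "ry": -0.001, "rz": 0, "fingers": 0.005},
    {"tx": 0, "ty": 0.0135, "tz": 0.001, "rx": 0, "ry": -0.001, "rz": 0, "fingers": 0.005},
    {"tx": 0, "ty": 0.0145, "tz": 0.001, "rx": 0, "ry": -0.001, "rz": 0, "fingers": 0.005},
    {"tx": 0, "ty": 0.0155, "tz": 0.001, "rx": 0, "ry": -0.001, "rz": 0, "fingers": 0.005},
    {"tx": 0, "ty": 0.0155, "tz": 0.001, "rx": 0, "ry": -0.001, "rz": 0, "fingers": 0.005},
  ],
)

```text
time_s: 7.67
ee_pos: [0.5117, 0.0303, 0.0772]
tool_rot: [-0.851, 0.755, -1.305]
ft_force: [-0.2, -0.8, -0.4]
gripper_width: 0.153
```

```bash
python3 sl.py 0 .006 .0043
```

```text
t 7.6667 tcp in slot [0.42, 0.27, 6.6] F slot [-0.43, -0.77, -0.18] M [-0.05  0.35 -0.06] w 13.5
t [ 0.0003  0.0006 -0.0004] r [ 0.0005 -0.0001 -0.0004] rows 0.0 0.0
```

Request:
play_rows(
  targets=[
    {"tx": 0, "ty": 0.0005, "tz": 0, "rx": 0, "ry": 0, "rz": 0, "fingers": 0.005},
    {"tx": 0, "ty": 0.0005, "tz": 0, "rx": 0, "ry": 0, "rz": 0, "fingers": 0.005},
    {"tx": 0, "ty": 0.001, "tz": 0, "rx": 0, "ry": 0, "rz": 0, "fingers": 0.005},
    {"tx": 0, "ty": 0.001, "tz": 0, "rx": 0, "ry": 0, "rz": 0, "fingers": 0.005},
    {"tx": 0, "ty": 0.0015, "tz": 0, "rx": 0, "ry": 0, "rz": 0, "fingers": 0.005},
    {"tx": 0, "ty": 0.0015, "tz": 0, "rx": 0, "ry": 0, "rz": 0, "fingers": 0.005},
    {"tx": 0, "ty": 0.002, "tz": 0, "rx": 0, "ry": 0, "rz": 0, "fingers": 0.005},
    {"tx": 0, "ty": 0.002, "tz": 0, "rx": 0, "ry": 0, "rz": 0, "fingers": 0.005},
    {"tx": 0, "ty": 0.002, "tz": 0, "rx": 0, "ry": 0, "rz": 0, "fingers": 0.005},
    {"tx": 0, "ty": 0.002, "tz": 0, "rx": 0, "ry": 0, "rz": 0, "fingers": 0.005},
  ],
)

```text
time_s: 8.5
ee_pos: [0.5119, 0.0303, 0.077]
tool_rot: [-0.85, 0.752, -1.307]
ft_force: [-21.0, -4.2, 28.3]
gripper_width: 0.153
```

```bash
python3 sl.py 0 .06 .0043
```

```text
t 8.5 tcp in slot [0.49, 0.28, 6.37] F slot [-4.37, -1.6, 35.16] M [-0.38  0.97 -0.23] w 13.5
t [ 0.0003 -0.0536 -0.0004] r [-0.0015  0.0003  0.0006] rows 1.3 0.0
```

```bash
python3 go.py .448 -.310 .15 96.2 0
```

```text
8.5 [0.5119 0.0303 0.077 ] yaw 6.92 tilt 30.08 q [-0.27  0.41  2.01  0.69  0.3   0.57] F [-21.   -4.2  28.3] w 13.5
t [ 0.3302 -0.1152 -0.0538] r [-0.4128 -1.5193  0.4088] rows 8.5 13.0
```

Request:
play_rows(
  targets=[
    {"tx": 0, "ty": -0.03, "tz": 0, "rx": 0, "ry": 0, "rz": 0, "fingers": 0.005},
    {"tx": 0, "ty": -0.065, "tz": 0, "rx": 0, "ry": 0, "rz": 0, "fingers": 0.005},
    {"tx": 0, "ty": -0.1, "tz": 0, "rx": 0, "ry": 0, "rz": 0, "fingers": 0.005},
    {"tx": 0.33, "ty": -0.13, "tz": -0.053, "rx": -0.413, "ry": -1.519, "rz": 0.409, "fingers": 0.005},
    {"tx": 0.33, "ty": -0.13, "tz": -0.053, "rx": -0.413, "ry": -1.519, "rz": 0.409, "fingers": 0.005},
    {"tx": 0.33, "ty": -0.13, "tz": -0.053, "rx": -0.413, "ry": -1.519, "rz": 0.409, "fingers": 0.005},
    {"tx": 0.33, "ty": -0.13, "tz": -0.053, "rx": -0.413, "ry": -1.519, "rz": 0.409, "fingers": 0.005},
    {"tx": 0.33, "ty": -0.13, "tz": -0.053, "rx": -0.413, "ry": -1.519, "rz": 0.409, "fingers": 0.005},
    {"tx": 0.33, "ty": -0.13, "tz": -0.053, "rx": -0.413, "ry": -1.519, "rz": 0.409, "fingers": 0.005},
    {"tx": 0.33, "ty": -0.13, "tz": -0.053, "rx": -0.413, "ry": -1.519, "rz": 0.409, "fingers": 0.005},
  ],
)

```text
time_s: 9.33
ee_pos: [0.4459, -0.2455, 0.1616]
tool_rot: [-1.292, 0.356, -0.645]
ft_force: [0.2, 0.4, -0.3]
gripper_width: 0.146
```

```bash
python3 go.py .448 -.310 .05 96.2 0
```

```text
9.33 [ 0.4459 -0.2455  0.1616] yaw 52.85 tilt 14.84 q [-0.88  0.34  1.64  0.31  1.13 -0.34] F [ 0.2  0.4 -0.3] w 12.9
t [ 0.0299  0.0989 -0.0771] r [-0.205  -0.7657  0.2025] rows 3.1 6.5
```

Request:
play_rows(
  targets=[
    {"tx": 0.03, "ty": 0.01, "tz": -0.077, "rx": -0.205, "ry": -0.766, "rz": 0.203, "fingers": 0.005},
    {"tx": 0.03, "ty": 0.01, "tz": -0.077, "rx": -0.205, "ry": -0.766, "rz": 0.203, "fingers": 0.005},
    {"tx": 0.03, "ty": 0.01, "tz": -0.077, "rx": -0.205, "ry": -0.766, "rz": 0.203, "fingers": 0.005},
    {"tx": 0.03, "ty": 0.01, "tz": -0.077, "rx": -0.205, "ry": -0.766, "rz": 0.203, "fingers": 0.005},
    {"tx": 0.03, "ty": 0.01, "tz": -0.077, "rx": -0.205, "ry": -0.766, "rz": 0.203, "fingers": 0.005},
    {"tx": 0.03, "ty": 0.03, "tz": -0.077, "rx": -0.205, "ry": -0.766, "rz": 0.203, "fingers": 0.005},
    {"tx": 0.03, "ty": 0.06, "tz": -0.077, "rx": -0.205, "ry": -0.766, "rz": 0.203, "fingers": 0.005},
    {"tx": 0.03, "ty": 0.099, "tz": -0.077, "rx": -0.205, "ry": -0.766, "rz": 0.203, "fingers": 0.005},
    {"tx": 0.03, "ty": 0.099, "tz": -0.077, "rx": -0.205, "ry": -0.766, "rz": 0.203, "fingers": 0.005},
    {"tx": 0.03, "ty": 0.099, "tz": -0.077, "rx": -0.205, "ry": -0.766, "rz": 0.203, "fingers": 0.005},
  ],
)

```text
time_s: 10.17
ee_pos: [0.4484, -0.3067, 0.049]
tool_rot: [-1.565, -0.081, 0.083]
ft_force: [0.1, -0.5, -0.3]
gripper_width: 0.157
```

```bash
python3 go.py .448 -.310 .0067 96.2 0;  python3 - <<'E'
from cell import r
import cv2,numpy as np
a=r.snapshot("scene")["image"][200:310,130:250]
cv2.imwrite("pics/p2.png",cv2.resize(a,(600,550),interpolation=3)[:,:,::-1])
E
```

```text
10.17 [ 0.4484 -0.3067  0.049 ] yaw 95.98 tilt 0.24 q [-0.82  0.58  1.57  0.    0.99 -0.92] F [ 0.1 -0.5 -0.3] w 13.8
t [-0.0007  0.0422 -0.0034] r [-0.0043 -0.0038 -0.0011] rows 1.0 0.0
```

View pics/p2.png

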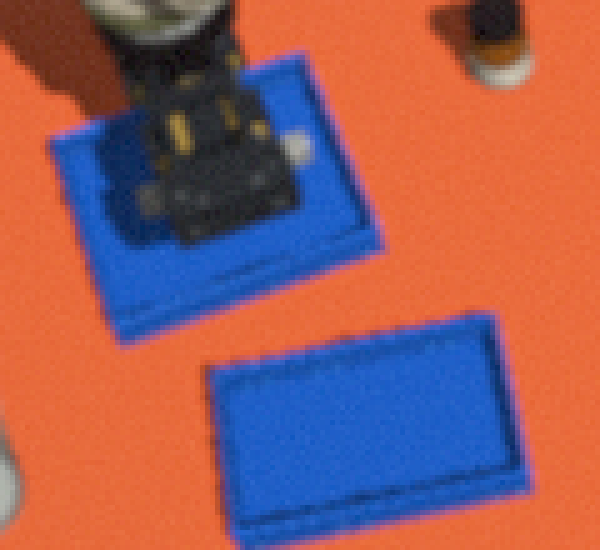

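Request:
play_rows(
  targets=[
    {"tx": 0, "ty": 0.015, "tz": -0.003, "rx": -0.004, "ry": -0.004, "rz": -0.001, "fingers": 0.005},
    {"tx": 0, "ty": 0.03, "tz": -0.003, "rx": -0.004, "ry": -0.004, "rz": -0.001, "fingers": 0.005},
    {"tx": 0, "ty": 0.035, "tz": -0.003, "rx": -0.004, "ry": -0.004, "rz": -0.001, "fingers": 0.005},
    {"tx": 0, "ty": 0.038, "tz": -0.003, "rx": -0.004, "ry": -0.004, "rz": -0.001, "fingers": 0.005},
    {"tx": 0, "ty": 0.04, "tz": -0.003, "rx": -0.004, "ry": -0.004, "rz": -0.001, "fingers": 0.005},
    {"tx": 0, "ty": 0.041, "tz": -0.003, "rx": -0.004, "ry": -0.004, "rz": -0.001, "fingers": 0.005},
    {"tx": 0, "ty": 0.042, "tz": -0.003, "rx": -0.004, "ry": -0.004, "rz": -0.001, "fingers": 0.005},
    {"tx": 0, "ty": 0.0425, "tz": -0.003, "rx": -0.004, "ry": -0.004, "rz": -0.001, "fingers": 0.005},
    {"tx": 0, "ty": 0.0425, "tz": -0.003, "rx": -0.004, "ry": -0.004, "rz": -0.001, "fingers": 0.005},
    {"tx": 0, "ty": 0.0425, "tz": -0.003, "rx": -0.004, "ry": -0.004, "rz": -0.001, "fingers": 0.005},
  ],
)

```text
time_s: 11.05
ee_pos: [0.4492, -0.3103, 0.0075]
tool_rot: [-1.572, -0.087, 0.083]
ft_force: [0.2, 0.5, -0.8]
gripper_width: 0.158
```

Request:
play_rows(
  targets=[
    {"tx": 0, "ty": 0.0007, "tz": 0, "rx": 0, "ry": 0, "rz": 0, "fingers": 0.005},
    {"tx": 0, "ty": 0.0015, "tz": 0, "rx": 0, "ry": 0, "rz": 0, "fingers": 0.005},
    {"tx": 0, "ty": 0.0015, "tz": 0, "rx": 0, "ry": 0, "rz": 0, "fingers": 0.005},
    {"tx": 0, "ty": 0.0015, "tz": 0, "rx": 0, "ry": 0, "rz": 0, "fingers": 0.005},
    {"tx": 0, "ty": 0.0015, "tz": 0, "rx": 0, "ry": 0, "rz": 0, "fingers": 0.005},
    {"tx": 0, "ty": 0.0015, "tz": 0, "rx": 0, "ry": 0, "rz": 0, "fingers": 0.005},
    {"tx": 0, "ty": 0.0015, "tz": 0, "rx": 0, "ry": 0, "rz": 0, "fingers": 0.005},
    {"tx": 0, "ty": 0.0015, "tz": 0, "rx": 0, "ry": 0, "rz": 0, "fingers": 0.005},
    {"tx": 0, "ty": 0.0015, "tz": 0, "rx": 0, "ry": 0, "rz": 0, "fingers": 0.005},
    {"tx": 0, "ty": 0.0015, "tz": 0, "rx": 0, "ry": 0, "rz": 0, "fingers": 0.005},
  ],
)

```text
time_s: 11.88
ee_pos: [0.4493, -0.3104, 0.0067]
tool_rot: [-1.572, -0.087, 0.083]
ft_force: [-2.7, 1.6, 9.3]
gripper_width: 0.157
```

Request:
play_rows(
  targets=[
    {"tx": 0, "ty": 0, "tz": 0, "rx": 0, "ry": 0, "rz": 0, "fingers": 0.032},
    {"tx": 0, "ty": 0, "tz": 0, "rx": 0, "ry": 0, "rz": 0, "fingers": 0.032},
    {"tx": 0, "ty": 0, "tz": 0, "rx": 0, "ry": 0, "rz": 0, "fingers": 0.032},
    {"tx": 0, "ty": 0, "tz": 0, "rx": 0, "ry": 0, "rz": 0, "fingers": 0.032},
    {"tx": 0, "ty": -0.015, "tz": 0, "rx": 0, "ry": 0, "rz": 0, "fingers": 0.032},
    {"tx": 0, "ty": -0.05, "tz": 0, "rx": 0, "ry": 0, "rz": 0, "fingers": 0.04},
    {"tx": 0, "ty": -0.09, "tz": 0, "rx": 0, "ry": 0, "rz": 0, "fingers": 0.045},
    {"tx": 0, "ty": -0.13, "tz": 0, "rx": 0, "ry": 0, "rz": 0, "fingers": 0.045},
    {"tx": 0, "ty": -0.17, "tz": 0, "rx": 0, "ry": 0, "rz": 0, "fingers": 0.045},
    {"tx": 0, "ty": -0.19, "tz": 0, "rx": 0, "ry": 0, "rz": 0, "fingers": 0.045},
  ],
)

```text
time_s: 12.72
ee_pos: [0.4494, -0.3104, 0.2006]
tool_rot: [-1.576, -0.09, 0.08]
ft_force: [-0.3, -0.6, -0.7]
gripper_width: 0.507
```

```bash
python3 go.py .4897 .3617 .2 8.8 0
```

```text
12.72 [ 0.4494 -0.3104  0.2006] yaw 96.19 tilt -0.44 q [-0.82  0.4   1.38  0.    1.35 -0.93] F [-0.3 -0.6 -0.7] w 44.7
t [ 0.1126 -0.0039  0.6638] r [0.0017 1.5252 0.0105] rows 16.1 12.2
```

Request:
play_rows(
  targets=[
    {"tx": 0.113, "ty": -0.015, "tz": 0.664, "rx": 0.002, "ry": 1.525, "rz": 0.01, "fingers": 0.045},
    {"tx": 0.113, "ty": -0.015, "tz": 0.664, "rx": 0.002, "ry": 1.525, "rz": 0.01, "fingers": 0.045},
    {"tx": 0.113, "ty": -0.015, "tz": 0.664, "rx": 0.002, "ry": 1.525, "rz": 0.01, "fingers": 0.045},
    {"tx": 0.113, "ty": -0.015, "tz": 0.664, "rx": 0.002, "ry": 1.525, "rz": 0.01, "fingers": 0.045},
    {"tx": 0.113, "ty": -0.015, "tz": 0.664, "rx": 0.002, "ry": 1.525, "rz": 0.01, "fingers": 0.045},
    {"tx": 0.113, "ty": -0.015, "tz": 0.664, "rx": 0.002, "ry": 1.525, "rz": 0.01, "fingers": 0.045},
    {"tx": 0.113, "ty": -0.015, "tz": 0.664, "rx": 0.002, "ry": 1.525, "rz": 0.01, "fingers": 0.045},
    {"tx": 0.113, "ty": -0.015, "tz": 0.664, "rx": 0.002, "ry": 1.525, "rz": 0.01, "fingers": 0.045},
    {"tx": 0.113, "ty": -0.015, "tz": 0.664, "rx": 0.002, "ry": 1.525, "rz": 0.01, "fingers": 0.045},
    {"tx": 0.113, "ty": -0.015, "tz": 0.664, "rx": 0.002, "ry": 1.525, "rz": 0.01, "fingers": 0.045},
  ],
)

```text
time_s: 13.55
ee_pos: [0.4723, 0.0664, 0.2034]
tool_rot: [-1.42, 0.8, -0.794]
ft_force: [0.1, -0.6, -0.6]
gripper_width: 0.513
```

```bash
python3 go.py .4897 .3617 .004 8.8 0
```

```text
13.55 [0.4723 0.0664 0.2034] yaw 31.4 tilt -0.1 q [-0.11  0.29  1.55  0.    1.31  0.91] F [ 0.1 -0.6 -0.6] w 45.2
t [-0.2423  0.1999  0.169 ] r [ 0.0025  0.3944 -0.0031] rows 8.6 3.2
```

Request:
play_rows(
  targets=[
    {"tx": -0.242, "ty": 0, "tz": 0.169, "rx": 0.002, "ry": 0.394, "rz": -0.003, "fingers": 0.045},
    {"tx": -0.242, "ty": 0, "tz": 0.169, "rx": 0.002, "ry": 0.394, "rz": -0.003, "fingers": 0.045},
    {"tx": -0.242, "ty": 0, "tz": 0.169, "rx": 0.002, "ry": 0.394, "rz": -0.003, "fingers": 0.045},
    {"tx": -0.242, "ty": 0, "tz": 0.169, "rx": 0.002, "ry": 0.394, "rz": -0.003, "fingers": 0.045},
    {"tx": -0.242, "ty": 0, "tz": 0.169, "rx": 0.002, "ry": 0.394, "rz": -0.003, "fingers": 0.045},
    {"tx": -0.242, "ty": 0, "tz": 0.169, "rx": 0.002, "ry": 0.394, "rz": -0.003, "fingers": 0.045},
    {"tx": -0.242, "ty": 0.07, "tz": 0.169, "rx": 0.002, "ry": 0.394, "rz": -0.003, "fingers": 0.045},
    {"tx": -0.242, "ty": 0.11, "tz": 0.169, "rx": 0.002, "ry": 0.394, "rz": -0.003, "fingers": 0.045},
    {"tx": -0.242, "ty": 0.15, "tz": 0.169, "rx": 0.002, "ry": 0.394, "rz": -0.003, "fingers": 0.045},
    {"tx": -0.242, "ty": 0.16, "tz": 0.169, "rx": 0.002, "ry": 0.394, "rz": -0.003, "fingers": 0.045},
  ],
)

```text
time_s: 14.38
ee_pos: [0.4882, 0.3593, 0.0512]
tool_rot: [-1.28, 1.09, -1.09]
ft_force: [1.0, 0.3, -0.5]
gripper_width: 0.51
```

```bash
python3 go.py .4897 .3617 .004 8.8 0
```

```text
14.38 [0.4882 0.3593 0.0512] yaw 9.21 tilt 0.03 q [0.44 0.66 1.39 0.   1.09 1.85] F [ 1.   0.3 -0.5] w 44.9
t [-0.0021  0.0472  0.0018] r [-0.0004  0.0072 -0.0002] rows 1.1 0.1
```

Request:
play_rows(
  targets=[
    {"tx": -0.002, "ty": 0.015, "tz": 0.001, "rx": 0, "ry": 0.007, "rz": 0, "fingers": 0.045},
    {"tx": -0.002, "ty": 0.035, "tz": 0.001, "rx": 0, "ry": 0.007, "rz": 0, "fingers": 0.045},
    {"tx": -0.002, "ty": 0.046, "tz": 0.001, "rx": 0, "ry": 0.007, "rz": 0, "fingers": 0.045},
    {"tx": -0.002, "ty": 0.046, "tz": 0.001, "rx": 0, "ry": 0.007, "rz": 0, "fingers": 0.005},
    {"tx": -0.002, "ty": 0.046, "tz": 0.001, "rx": 0, "ry": 0.007, "rz": 0, "fingers": 0.005},
    {"tx": -0.002, "ty": 0.046, "tz": 0.001, "rx": 0, "ry": 0.007, "rz": 0, "fingers": 0.005},
    {"tx": -0.002, "ty": 0.046, "tz": 0.001, "rx": 0, "ry": 0.007, "rz": 0, "fingers": 0.005},
    {"tx": -0.002, "ty": 0.046, "tz": 0.001, "rx": 0, "ry": 0.007, "rz": 0, "fingers": 0.005},
    {"tx": -0.002, "ty": 0.046, "tz": 0.001, "rx": 0, "ry": 0.007, "rz": 0, "fingers": 0.005},
    {"tx": -0.002, "ty": 0.046, "tz": 0.001, "rx": 0, "ry": 0.007, "rz": 0, "fingers": 0.005},
  ],
  grip_force=35,
)

```text
time_s: 15.22
ee_pos: [0.4898, 0.3602, 0.008]
tool_rot: [-1.276, 1.095, -1.097]
ft_force: [-0.2, -1.2, 6.4]
gripper_width: 0.147
```

```bash
python3 go.py .4897 .3617 .2 8.8 0;python3 sl.py 0 .12 .004
```

```text
15.22 [0.4898 0.3602 0.008 ] yaw 8.73 tilt 0.08 q [ 0.44  0.72  1.41 -0.    1.    1.86] F [-0.2 -1.2  6.4] w 13.0
t [-0.0015 -0.192   0.0004] r [-0.0014 -0.0012 -0.0003] rows 4.6 0.0
t 15.2167 tcp in slot [-18.65, 330.48, -62.55] F slot [2.92, -1.18, 5.7] M [-0.14  0.15  0.05] w 13.0
t [ 0.3279 -0.1676 -0.0854] r [ 0.5221  0.0312 -0.0087] rows 9.1 4.2
```

Request:
play_rows(
  targets=[
    {"tx": -0.0015, "ty": 0, "tz": 0, "rx": 0, "ry": 0, "rz": 0, "fingers": 0.03},
    {"tx": -0.0015, "ty": 0, "tz": 0, "rx": 0, "ry": 0, "rz": 0, "fingers": 0.03},
    {"tx": -0.0015, "ty": 0, "tz": 0, "rx": 0, "ry": 0, "rz": 0, "fingers": 0.03},
    {"tx": -0.0015, "ty": 0.002, "tz": 0, "rx": 0, "ry": 0, "rz": 0, "fingers": 0.03},
    {"tx": -0.0015, "ty": 0.002, "tz": 0, "rx": 0, "ry": 0, "rz": 0, "fingers": 0.03},
    {"tx": -0.0015, "ty": 0.002, "tz": 0, "rx": 0, "ry": 0, "rz": 0, "fingers": 0.03},
    {"tx": -0.0015, "ty": 0.002, "tz": 0, "rx": 0, "ry": 0, "rz": 0, "fingers": 0.03},
    {"tx": -0.0015, "ty": 0.002, "tz": 0, "rx": 0, "ry": 0, "rz": 0, "fingers": 0.03},
    {"tx": -0.0015, "ty": 0.002, "tz": 0, "rx": 0, "ry": 0, "rz": 0, "fingers": 0.03},
    {"tx": -0.0015, "ty": 0.002, "tz": 0, "rx": 0, "ry": 0, "rz": 0, "fingers": 0.03},
  ],
)

```text
time_s: 16.05
ee_pos: [0.4891, 0.3616, 0.005]
tool_rot: [-1.278, 1.096, -1.096]
ft_force: [0.2, 0.1, 0.1]
gripper_width: 0.339
```

```bash
python3 go.py .4897 .3617 .004 8.8 0
```

```text
16.05 [0.4891 0.3616 0.005 ] yaw 8.73 tilt -0.02 q [0.44 0.73 1.41 0.   1.   1.86] F [0.2 0.1 0.1] w 29.8
t [-0.      0.001   0.0006] r [ 0.0003 -0.0013  0.0001] rows 0.0 0.0
```

Request:
play_rows(
  targets=[
    {"tx": 0, "ty": 0.001, "tz": 0.0006, "rx": 0, "ry": 0, "rz": 0, "fingers": 0.03},
    {"tx": 0, "ty": 0.001, "tz": 0.0006, "rx": 0, "ry": 0, "rz": 0, "fingers": 0.005},
    {"tx": 0, "ty": 0.001, "tz": 0.0006, "rx": 0, "ry": 0, "rz": 0, "fingers": 0.005},
    {"tx": 0, "ty": 0.001, "tz": 0.0006, "rx": 0, "ry": 0, "rz": 0, "fingers": 0.005},
    {"tx": 0, "ty": 0.001, "tz": 0.0006, "rx": 0, "ry": 0, "rz": 0, "fingers": 0.005},
    {"tx": 0, "ty": 0.001, "tz": 0.0006, "rx": 0, "ry": 0, "rz": 0, "fingers": 0.005},
    {"tx": 0, "ty": 0.001, "tz": 0.0006, "rx": 0, "ry": 0, "rz": 0, "fingers": 0.005},
    {"tx": 0, "ty": 0.001, "tz": 0.0006, "rx": 0, "ry": 0, "rz": 0, "fingers": 0.005},
    {"tx": 0, "ty": 0.001, "tz": 0.0006, "rx": 0, "ry": 0, "rz": 0, "fingers": 0.005},
    {"tx": 0, "ty": 0.001, "tz": 0.0006, "rx": 0, "ry": 0, "rz": 0, "fingers": 0.005},
  ],
  grip_force=35,
)

```text
time_s: 16.88
ee_pos: [0.4896, 0.3617, 0.0039]
tool_rot: [-1.278, 1.097, -1.096]
ft_force: [0.6, 0.6, -0.7]
gripper_width: 0.155
```

```bash
python3 go.py .4897 .3617 .2 8.8 0;python3 sl.py 0 .12 .003
```

```text
16.88 [0.4896 0.3617 0.0039] yaw 8.73 tilt -0.03 q [0.44 0.73 1.41 0.   1.   1.86] F [ 0.6  0.6 -0.7] w 13.7
t [-0.     -0.1961 -0.    ] r [ 0.0006 -0.0013  0.0001] rows 4.7 0.0
t 16.8833 tcp in slot [-20.74, 331.91, -67.18] F slot [0.24, 0.53, -0.89] M [-0.05 -0.01  0.07] w 13.7
t [ 0.3294 -0.1724 -0.0863] r [ 0.5241  0.0312 -0.0082] rows 9.2 4.2
```

Request:
play_rows(
  targets=[
    {"tx": 0, "ty": -0.02, "tz": 0, "rx": 0, "ry": 0, "rz": 0, "fingers": 0.005},
    {"tx": 0, "ty": -0.06, "tz": 0, "rx": 0, "ry": 0, "rz": 0, "fingers": 0.005},
    {"tx": 0, "ty": -0.1, "tz": 0, "rx": 0, "ry": 0, "rz": 0, "fingers": 0.005},
    {"tx": 0, "ty": -0.14, "tz": 0, "rx": 0, "ry": 0, "rz": 0, "fingers": 0.005},
    {"tx": 0.33, "ty": -0.18, "tz": -0.086, "rx": 0.524, "ry": 0.031, "rz": -0.008, "fingers": 0.005},
    {"tx": 0.33, "ty": -0.18, "tz": -0.086, "rx": 0.524, "ry": 0.031, "rz": -0.008, "fingers": 0.005},
    {"tx": 0.33, "ty": -0.18, "tz": -0.086, "rx": 0.524, "ry": 0.031, "rz": -0.008, "fingers": 0.005},
    {"tx": 0.33, "ty": -0.18, "tz": -0.086, "rx": 0.524, "ry": 0.031, "rz": -0.008, "fingers": 0.005},
    {"tx": 0.33, "ty": -0.18, "tz": -0.086, "rx": 0.524, "ry": 0.031, "rz": -0.008, "fingers": 0.005},
    {"tx": 0.33, "ty": -0.18, "tz": -0.086, "rx": 0.524, "ry": 0.031, "rz": -0.008, "fingers": 0.005},
  ],
)

```text
time_s: 17.72
ee_pos: [0.463, 0.1257, 0.1709]
tool_rot: [-0.852, 0.753, -1.306]
ft_force: [0.5, 0.3, -1.3]
gripper_width: 0.153
```

```bash
python3 sl.py 0 .045 .0031
```

```text
t 17.7167 tcp in slot [15.38, 100.81, 104.97] F slot [-0.2, 0.28, -1.36] M [-0.01  0.31  0.02] w 13.5
t [ 0.1008  0.06   -0.0155] r [0.0003 0.0009 0.0003] rows 2.8 0.0
```

Request:
play_rows(
  targets=[
    {"tx": 0.1, "ty": 0, "tz": -0.0155, "rx": 0, "ry": 0.001, "rz": 0, "fingers": 0.005},
    {"tx": 0.1, "ty": 0, "tz": -0.0155, "rx": 0, "ry": 0.001, "rz": 0, "fingers": 0.005},
    {"tx": 0.1, "ty": 0, "tz": -0.0155, "rx": 0, "ry": 0.001, "rz": 0, "fingers": 0.005},
    {"tx": 0.1, "ty": 0.02, "tz": -0.0155, "rx": 0, "ry": 0.001, "rz": 0, "fingers": 0.005},
    {"tx": 0.1, "ty": 0.04, "tz": -0.0155, "rx": 0, "ry": 0.001, "rz": 0, "fingers": 0.005},
    {"tx": 0.1, "ty": 0.06, "tz": -0.0155, "rx": 0, "ry": 0.001, "rz": 0, "fingers": 0.005},
    {"tx": 0.1, "ty": 0.067, "tz": -0.0155, "rx": 0, "ry": 0.001, "rz": 0, "fingers": 0.005},
    {"tx": 0.1, "ty": 0.072, "tz": -0.0155, "rx": 0, "ry": 0.001, "rz": 0, "fingers": 0.005},
    {"tx": 0.1, "ty": 0.075, "tz": -0.0155, "rx": 0, "ry": 0.001, "rz": 0, "fingers": 0.005},
    {"tx": 0.1, "ty": 0.075, "tz": -0.0155, "rx": 0, "ry": 0.001, "rz": 0, "fingers": 0.005},
  ],
)

```text
time_s: 18.55
ee_pos: [0.5019, 0.0309, 0.0989]
tool_rot: [-0.851, 0.755, -1.306]
ft_force: [-0.4, -0.4, -0.2]
gripper_width: 0.152
```

```bash
python3 sl.py 0 .022 .0031
```

```text
t 18.55 tcp in slot [2.92, 2.07, 29.01] F slot [-0.49, -0.34, 0.05] M [-0.03  0.33  0.  ] w 13.4
t [ 0.0021  0.007  -0.0029] r [ 0.0005 -0.0004 -0.0006] rows 0.2 0.0
```

Request:
play_rows(
  targets=[
    {"tx": 0.002, "ty": 0, "tz": -0.003, "rx": 0, "ry": 0, "rz": 0, "fingers": 0.005},
    {"tx": 0.002, "ty": 0, "tz": -0.003, "rx": 0, "ry": 0, "rz": 0, "fingers": 0.005},
    {"tx": 0.002, "ty": 0, "tz": -0.003, "rx": 0, "ry": 0, "rz": 0, "fingers": 0.005},
    {"tx": 0.002, "ty": 0.001, "tz": -0.003, "rx": 0, "ry": 0, "rz": 0, "fingers": 0.005},
    {"tx": 0.002, "ty": 0.002, "tz": -0.003, "rx": 0, "ry": 0, "rz": 0, "fingers": 0.005},
    {"tx": 0.002, "ty": 0.003, "tz": -0.003, "rx": 0, "ry": 0, "rz": 0, "fingers": 0.005},
    {"tx": 0.002, "ty": 0.004, "tz": -0.003, "rx": 0, "ry": 0, "rz": 0, "fingers": 0.005},
    {"tx": 0.002, "ty": 0.005, "tz": -0.003, "rx": 0, "ry": 0, "rz": 0, "fingers": 0.005},
    {"tx": 0.002, "ty": 0.0055, "tz": -0.003, "rx": 0, "ry": 0, "rz": 0, "fingers": 0.005},
    {"tx": 0.002, "ty": 0.0055, "tz": -0.003, "rx": 0, "ry": 0, "rz": 0, "fingers": 0.005},
  ],
)

```text
time_s: 19.38
ee_pos: [0.5019, 0.0287, 0.0933]
tool_rot: [-0.85, 0.754, -1.307]
ft_force: [-11.8, -3.2, 16.4]
gripper_width: 0.153
```

```bash
python3 sl.py 0 .022 .0031
```

```text
t 19.3833 tcp in slot [-0.13, -0.13, 24.28] F slot [-2.31, -1.78, 20.29] M [-0.15  0.69 -0.05] w 13.5
t [-0.0001  0.0023  0.0001] r [-0.0005 -0.0005  0.0003] rows 0.1 0.0
```

```bash
python3 go.py .608 -.260 .15 86.3 0
```

```text
19.38 [0.5019 0.0287 0.0933] yaw 6.86 tilt 30.03 q [-0.28  0.36  2.01  0.62  0.34  0.63] F [-11.8  -3.2  16.4] w 13.5
t [ 0.2993 -0.0137  0.0897] r [-0.4367 -1.3524  0.3627] rows 7.5 11.7
```

Request:
play_rows(
  targets=[
    {"tx": 0, "ty": -0.03, "tz": 0, "rx": 0, "ry": 0, "rz": 0, "fingers": 0.005},
    {"tx": 0, "ty": -0.065, "tz": 0, "rx": 0, "ry": 0, "rz": 0, "fingers": 0.005},
    {"tx": 0, "ty": -0.1, "tz": 0, "rx": 0, "ry": 0, "rz": 0, "fingers": 0.005},
    {"tx": 0.3, "ty": -0.03, "tz": 0.09, "rx": -0.437, "ry": -1.352, "rz": 0.363, "fingers": 0.005},
    {"tx": 0.3, "ty": -0.03, "tz": 0.09, "rx": -0.437, "ry": -1.352, "rz": 0.363, "fingers": 0.005},
    {"tx": 0.3, "ty": -0.03, "tz": 0.09, "rx": -0.437, "ry": -1.352, "rz": 0.363, "fingers": 0.005},
    {"tx": 0.3, "ty": -0.03, "tz": 0.09, "rx": -0.437, "ry": -1.352, "rz": 0.363, "fingers": 0.005},
    {"tx": 0.3, "ty": -0.03, "tz": 0.09, "rx": -0.437, "ry": -1.352, "rz": 0.363, "fingers": 0.005},
    {"tx": 0.3, "ty": -0.03, "tz": 0.09, "rx": -0.437, "ry": -1.352, "rz": 0.363, "fingers": 0.005},
    {"tx": 0.3, "ty": -0.03, "tz": 0.09, "rx": -0.437, "ry": -1.352, "rz": 0.363, "fingers": 0.005},
  ],
)

```text
time_s: 20.22
ee_pos: [0.5855, -0.2338, 0.1644]
tool_rot: [-1.34, 0.357, -0.59]
ft_force: [0.0, 1.0, -1.0]
gripper_width: 0.149
```

```bash
python3 go.py .608 -.260 .05 86.3 0
```

```text
20.22 [ 0.5855 -0.2338  0.1644] yaw 54.94 tilt 11.96 q [-0.65  0.53  1.29  0.22  1.25 -0.09] F [ 0.  1. -1.] w 13.1
t [ 0.0232  0.1128 -0.032 ] r [-0.1784 -0.5545  0.1462] rows 2.9 4.8
```

Request:
play_rows(
  targets=[
    {"tx": 0.023, "ty": 0.01, "tz": -0.032, "rx": -0.178, "ry": -0.555, "rz": 0.146, "fingers": 0.005},
    {"tx": 0.023, "ty": 0.01, "tz": -0.032, "rx": -0.178, "ry": -0.555, "rz": 0.146, "fingers": 0.005},
    {"tx": 0.023, "ty": 0.01, "tz": -0.032, "rx": -0.178, "ry": -0.555, "rz": 0.146, "fingers": 0.005},
    {"tx": 0.023, "ty": 0.02, "tz": -0.032, "rx": -0.178, "ry": -0.555, "rz": 0.146, "fingers": 0.005},
    {"tx": 0.023, "ty": 0.05, "tz": -0.032, "rx": -0.178, "ry": -0.555, "rz": 0.146, "fingers": 0.005},
    {"tx": 0.023, "ty": 0.08, "tz": -0.032, "rx": -0.178, "ry": -0.555, "rz": 0.146, "fingers": 0.005},
    {"tx": 0.023, "ty": 0.113, "tz": -0.032, "rx": -0.178, "ry": -0.555, "rz": 0.146, "fingers": 0.005},
    {"tx": 0.023, "ty": 0.113, "tz": -0.032, "rx": -0.178, "ry": -0.555, "rz": 0.146, "fingers": 0.005},
    {"tx": 0.023, "ty": 0.113, "tz": -0.032, "rx": -0.178, "ry": -0.555, "rz": 0.146, "fingers": 0.005},
    {"tx": 0.023, "ty": 0.113, "tz": -0.032, "rx": -0.178, "ry": -0.555, "rz": 0.146, "fingers": 0.005},
  ],
)

```text
time_s: 21.05
ee_pos: [0.608, -0.2582, 0.052]
tool_rot: [-1.57, 0.051, -0.057]
ft_force: [0.4, -0.0, -0.7]
gripper_width: 0.156
```

```bash
python3 go.py .608 -.260 .0079 86.3 0
```

```text
21.05 [ 0.608  -0.2582  0.052 ] yaw 86.06 tilt 0.03 q [-0.58  0.74  1.21  0.    1.19 -0.51] F [ 0.4 -0.  -0.7] w 13.7
t [-0.      0.0441 -0.0018] r [-0.0005 -0.0042  0.0042] rows 1.1 0.0
```

Request:
play_rows(
  targets=[
    {"tx": 0, "ty": 0.015, "tz": -0.002, "rx": 0, "ry": -0.004, "rz": 0.004, "fingers": 0.005},
    {"tx": 0, "ty": 0.03, "tz": -0.002, "rx": 0, "ry": -0.004, "rz": 0.004, "fingers": 0.005},
    {"tx": 0, "ty": 0.038, "tz": -0.002, "rx": 0, "ry": -0.004, "rz": 0.004, "fingers": 0.005},
    {"tx": 0, "ty": 0.041, "tz": -0.002, "rx": 0, "ry": -0.004, "rz": 0.004, "fingers": 0.005},
    {"tx": 0, "ty": 0.042, "tz": -0.002, "rx": 0, "ry": -0.004, "rz": 0.004, "fingers": 0.005},
    {"tx": 0, "ty": 0.043, "tz": -0.002, "rx": 0, "ry": -0.004, "rz": 0.004, "fingers": 0.005},
    {"tx": 0, "ty": 0.044, "tz": -0.002, "rx": 0, "ry": -0.004, "rz": 0.004, "fingers": 0.005},
    {"tx": 0, "ty": 0.045, "tz": -0.002, "rx": 0, "ry": -0.004, "rz": 0.004, "fingers": 0.005},
    {"tx": 0, "ty": 0.045, "tz": -0.002, "rx": 0, "ry": -0.004, "rz": 0.004, "fingers": 0.005},
    {"tx": 0, "ty": 0.045, "tz": -0.002, "rx": 0, "ry": -0.004, "rz": 0.004, "fingers": 0.005},
  ],
)

```text
time_s: 21.88
ee_pos: [0.6078, -0.2598, 0.0078]
tool_rot: [-1.57, 0.051, -0.051]
ft_force: [-5.0, 2.2, 12.3]
gripper_width: 0.153
```

Contact with the tray floor (12 N). Release and rise.

Request:
play_rows(
  targets=[
    {"tx": 0, "ty": 0, "tz": 0, "rx": 0, "ry": 0, "rz": 0, "fingers": 0.032},
    {"tx": 0, "ty": 0, "tz": 0, "rx": 0, "ry": 0, "rz": 0, "fingers": 0.032},
    {"tx": 0, "ty": 0, "tz": 0, "rx": 0, "ry": 0, "rz": 0, "fingers": 0.032},
    {"tx": 0, "ty": 0, "tz": 0, "rx": 0, "ry": 0, "rz": 0, "fingers": 0.032},
    {"tx": 0, "ty": -0.015, "tz": 0, "rx": 0, "ry": 0, "rz": 0, "fingers": 0.032},
    {"tx": 0, "ty": -0.05, "tz": 0, "rx": 0, "ry": 0, "rz": 0, "fingers": 0.04},
    {"tx": 0, "ty": -0.09, "tz": 0, "rx": 0, "ry": 0, "rz": 0, "fingers": 0.045},
    {"tx": 0, "ty": -0.13, "tz": 0, "rx": 0, "ry": 0, "rz": 0, "fingers": 0.045},
    {"tx": 0, "ty": -0.17, "tz": 0, "rx": 0, "ry": 0, "rz": 0, "fingers": 0.045},
    {"tx": 0, "ty": -0.2, "tz": 0, "rx": 0, "ry": 0, "rz": 0, "fingers": 0.045},
  ],
)

```text
time_s: 22.72
ee_pos: [0.6081, -0.2599, 0.2091]
tool_rot: [-1.57, 0.05, -0.052]
ft_force: [-0.7, 1.6, -0.3]
gripper_width: 0.513
```

```bash
python3 go.py .380 .3216 .2 17.7 0; python3 - <<'E'
from cell import r
import cv2,numpy as np
a=r.snapshot("scene")["image"][200:310,130:250]; b=r.snapshot("top")["image"][150:290,90:230]
cv2.imwrite("pics/p3.png",np.hstack([cv2.resize(a,(436,400),interpolation=3),cv2.resize(b,(360,400),interpolation=3)])[:,:,::-1])
E
```

```text
22.72 [ 0.6081 -0.2599  0.2091] yaw 86.3 tilt -0.01 q [-0.58  0.6   1.    0.    1.54 -0.52] F [-0.7  1.6 -0.3] w 45.2
t [-0.2651  0.0086  0.5656] r [-8.0000e-04  1.1973e+00  1.4000e-03] rows 15.0 9.6
```

View pics/p3.png

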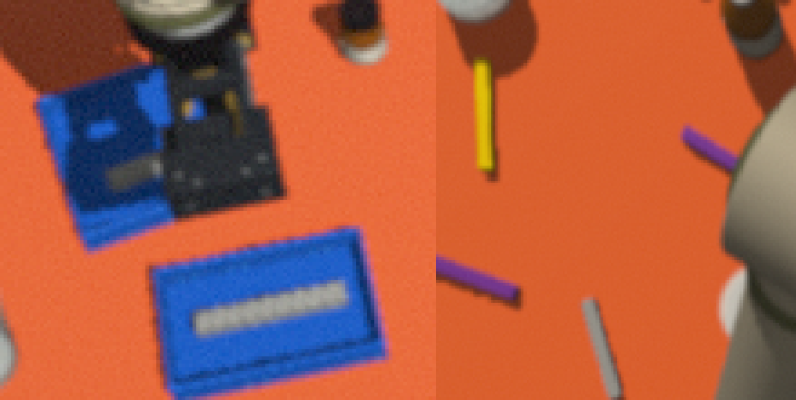

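Request:
play_rows(
  targets=[
    {"tx": -0.265, "ty": 0, "tz": 0.566, "rx": -0.001, "ry": 1.197, "rz": 0.001, "fingers": 0.045},
    {"tx": -0.265, "ty": 0, "tz": 0.566, "rx": -0.001, "ry": 1.197, "rz": 0.001, "fingers": 0.045},
    {"tx": -0.265, "ty": 0, "tz": 0.566, "rx": -0.001, "ry": 1.197, "rz": 0.001, "fingers": 0.045},
    {"tx": -0.265, "ty": 0, "tz": 0.566, "rx": -0.001, "ry": 1.197, "rz": 0.001, "fingers": 0.045},
    {"tx": -0.265, "ty": 0, "tz": 0.566, "rx": -0.001, "ry": 1.197, "rz": 0.001, "fingers": 0.045},
    {"tx": -0.265, "ty": 0, "tz": 0.566, "rx": -0.001, "ry": 1.197, "rz": 0.001, "fingers": 0.045},
    {"tx": -0.265, "ty": 0, "tz": 0.566, "rx": -0.001, "ry": 1.197, "rz": 0.001, "fingers": 0.045},
    {"tx": -0.265, "ty": 0, "tz": 0.566, "rx": -0.001, "ry": 1.197, "rz": 0.001, "fingers": 0.045},
    {"tx": -0.265, "ty": 0, "tz": 0.566, "rx": -0.001, "ry": 1.197, "rz": 0.001, "fingers": 0.045},
    {"tx": -0.265, "ty": 0, "tz": 0.566, "rx": -0.001, "ry": 1.197, "rz": 0.001, "fingers": 0.045},
  ],
)

```text
time_s: 23.65
ee_pos: [0.4589, 0.1197, 0.2055]
tool_rot: [-1.339, 0.986, -0.979]
ft_force: [1.2, 0.4, 0.2]
gripper_width: 0.508
```

```bash
python3 go.py .380 .3216 .004 17.7 0
```

```text
23.65 [0.4589 0.1197 0.2055] yaw 17.41 tilt -0.18 q [0.   0.28 1.55 0.   1.31 1.27] F [1.2 0.4 0.2] w 44.8
t [-0.2158  0.2021 -0.0142] r [ 0.0032 -0.0051 -0.0025] rows 7.1 0.1
```

Request:
play_rows(
  targets=[
    {"tx": -0.216, "ty": 0, "tz": -0.014, "rx": 0.003, "ry": -0.005, "rz": -0.002, "fingers": 0.045},
    {"tx": -0.216, "ty": 0, "tz": -0.014, "rx": 0.003, "ry": -0.005, "rz": -0.002, "fingers": 0.045},
    {"tx": -0.216, "ty": 0, "tz": -0.014, "rx": 0.003, "ry": -0.005, "rz": -0.002, "fingers": 0.045},
    {"tx": -0.216, "ty": 0, "tz": -0.014, "rx": 0.003, "ry": -0.005, "rz": -0.002, "fingers": 0.045},
    {"tx": -0.216, "ty": 0.02, "tz": -0.014, "rx": 0.003, "ry": -0.005, "rz": -0.002, "fingers": 0.045},
    {"tx": -0.216, "ty": 0.06, "tz": -0.014, "rx": 0.003, "ry": -0.005, "rz": -0.002, "fingers": 0.045},
    {"tx": -0.216, "ty": 0.1, "tz": -0.014, "rx": 0.003, "ry": -0.005, "rz": -0.002, "fingers": 0.045},
    {"tx": -0.216, "ty": 0.14, "tz": -0.014, "rx": 0.003, "ry": -0.005, "rz": -0.002, "fingers": 0.045},
    {"tx": -0.216, "ty": 0.165, "tz": -0.014, "rx": 0.003, "ry": -0.005, "rz": -0.002, "fingers": 0.045},
    {"tx": -0.216, "ty": 0.17, "tz": -0.014, "rx": 0.003, "ry": -0.005, "rz": -0.002, "fingers": 0.045},
  ],
)

```text
time_s: 24.48
ee_pos: [0.3778, 0.319, 0.0323]
tool_rot: [-1.349, 0.978, -0.972]
ft_force: [-0.2, -0.2, 0.3]
gripper_width: 0.51
```

```bash
python3 go.py .380 .3216 .004 17.7 0
```

```text
24.48 [0.3778 0.319  0.0323] yaw 18.07 tilt -0.45 q [0.46 0.55 1.72 0.   0.88 1.72] F [-0.2 -0.2  0.3] w 44.9
t [-0.0019  0.0283  0.0031] r [0.0079 0.0064 0.0009] rows 0.7 0.1
```

Request:
play_rows(
  targets=[
    {"tx": -0.002, "ty": 0.01, "tz": 0.002, "rx": 0.008, "ry": 0.006, "rz": 0.001, "fingers": 0.04},
    {"tx": -0.002, "ty": 0.02, "tz": 0.002, "rx": 0.008, "ry": 0.006, "rz": 0.001, "fingers": 0.035},
    {"tx": -0.002, "ty": 0.028, "tz": 0.002, "rx": 0.008, "ry": 0.006, "rz": 0.001, "fingers": 0.03},
    {"tx": -0.002, "ty": 0.028, "tz": 0.002, "rx": 0.008, "ry": 0.006, "rz": 0.001, "fingers": 0.03},
    {"tx": -0.002, "ty": 0.028, "tz": 0.002, "rx": 0.008, "ry": 0.006, "rz": 0.001, "fingers": 0.03},
    {"tx": -0.002, "ty": 0.028, "tz": 0.002, "rx": 0.008, "ry": 0.006, "rz": 0.001, "fingers": 0.005},
    {"tx": -0.002, "ty": 0.028, "tz": 0.002, "rx": 0.008, "ry": 0.006, "rz": 0.001, "fingers": 0.005},
    {"tx": -0.002, "ty": 0.028, "tz": 0.002, "rx": 0.008, "ry": 0.006, "rz": 0.001, "fingers": 0.005},
    {"tx": -0.002, "ty": 0.028, "tz": 0.002, "rx": 0.008, "ry": 0.006, "rz": 0.001, "fingers": 0.005},
    {"tx": -0.002, "ty": 0.028, "tz": 0.002, "rx": 0.008, "ry": 0.006, "rz": 0.001, "fingers": 0.005},
  ],
  grip_force=35,
)

```text
time_s: 25.32
ee_pos: [0.3819, 0.3227, 0.0093]
tool_rot: [-1.331, 0.973, -0.981]
ft_force: [-0.6, -0.7, 6.6]
gripper_width: 0.148
```

```bash
python3 go.py .380 .3216 .2 17.7 0;python3 sl.py 0 .12 .003
```

```text
25.32 [0.3819 0.3227 0.0093] yaw 17.72 tilt 0.56 q [ 0.46  0.59  1.74 -0.    0.8   1.73] F [-0.6 -0.7  6.6] w 13.1
t [ 0.0002 -0.1907 -0.0003] r [-0.0098  0.0003 -0.0015] rows 4.6 0.1
t 25.3167 tcp in slot [-114.7, 306.2, -6.65] F slot [2.74, -0.67, 6.09] M [-0.22  0.06  0.03] w 13.1
t [ 0.3073 -0.1677 -0.0204] r [ 0.5124  0.1837 -0.0517] rows 8.4 4.4
```

Request:
play_rows(
  targets=[
    {"tx": 0, "ty": 0.001, "tz": -0.002, "rx": 0, "ry": 0, "rz": 0, "fingers": 0.03},
    {"tx": 0, "ty": 0.001, "tz": -0.002, "rx": 0, "ry": 0, "rz": 0, "fingers": 0.03},
    {"tx": 0, "ty": 0.001, "tz": -0.002, "rx": 0, "ry": 0, "rz": 0, "fingers": 0.03},
    {"tx": 0, "ty": 0.001, "tz": -0.002, "rx": 0, "ry": 0, "rz": 0, "fingers": 0.03},
    {"tx": 0, "ty": 0.001, "tz": -0.002, "rx": 0, "ry": 0, "rz": 0, "fingers": 0.03},
    {"tx": 0, "ty": 0.001, "tz": -0.002, "rx": 0, "ry": 0, "rz": 0, "fingers": 0.03},
    {"tx": 0, "ty": 0.001, "tz": -0.002, "rx": 0, "ry": 0, "rz": 0, "fingers": 0.03},
    {"tx": 0, "ty": 0.001, "tz": -0.002, "rx": 0, "ry": 0, "rz": 0, "fingers": 0.03},
    {"tx": 0, "ty": 0.001, "tz": -0.002, "rx": 0, "ry": 0, "rz": 0, "fingers": 0.03},
    {"tx": 0, "ty": 0.001, "tz": -0.002, "rx": 0, "ry": 0, "rz": 0, "fingers": 0.03},
  ],
)

```text
time_s: 26.15
ee_pos: [0.3797, 0.322, 0.0077]
tool_rot: [-1.332, 0.974, -0.981]
ft_force: [-0.3, 0.8, 0.1]
gripper_width: 0.343
```

```bash
python3 go.py .380 .3216 .004 17.7 0
```

```text
26.15 [0.3797 0.322  0.0077] yaw 17.71 tilt 0.5 q [0.47 0.59 1.74 0.   0.8  1.73] F [-0.3  0.8  0.1] w 30.2
t [0.0005 0.0037 0.0001] r [-0.0087  0.0002 -0.0014] rows 0.1 0.1
```

Request:
play_rows(
  targets=[
    {"tx": 0.0005, "ty": 0.004, "tz": 0, "rx": -0.009, "ry": 0, "rz": -0.001, "fingers": 0.03},
    {"tx": 0.0005, "ty": 0.004, "tz": 0, "rx": -0.009, "ry": 0, "rz": -0.001, "fingers": 0.03},
    {"tx": 0.0005, "ty": 0.004, "tz": 0, "rx": -0.009, "ry": 0, "rz": -0.001, "fingers": 0.03},
    {"tx": 0.0005, "ty": 0.004, "tz": 0, "rx": -0.009, "ry": 0, "rz": -0.001, "fingers": 0.005},
    {"tx": 0.0005, "ty": 0.004, "tz": 0, "rx": -0.009, "ry": 0, "rz": -0.001, "fingers": 0.005},
    {"tx": 0.0005, "ty": 0.004, "tz": 0, "rx": -0.009, "ry": 0, "rz": -0.001, "fingers": 0.005},
    {"tx": 0.0005, "ty": 0.004, "tz": 0, "rx": -0.009, "ry": 0, "rz": -0.001, "fingers": 0.005},
    {"tx": 0.0005, "ty": 0.004, "tz": 0, "rx": -0.009, "ry": 0, "rz": -0.001, "fingers": 0.005},
    {"tx": 0.0005, "ty": 0.004, "tz": 0, "rx": -0.009, "ry": 0, "rz": -0.001, "fingers": 0.005},
    {"tx": 0.0005, "ty": 0.004, "tz": 0, "rx": -0.009, "ry": 0, "rz": -0.001, "fingers": 0.005},
  ],
  grip_force=35,
)

```text
time_s: 26.98
ee_pos: [0.3799, 0.3216, 0.0037]
tool_rot: [-1.34, 0.979, -0.978]
ft_force: [0.6, 0.2, -0.1]
gripper_width: 0.154
```

```bash
python3 go.py .380 .3216 .2 17.7 0;python3 sl.py 0 .12 .003
```

```text
26.98 [0.3799 0.3216 0.0037] yaw 17.71 tilt -0.01 q [0.46 0.6  1.74 0.   0.8  1.73] F [ 0.6  0.2 -0.1] w 13.5
t [-1.000e-04 -1.963e-01  1.000e-04] r [ 0.0002  0.0002 -0.0004] rows 4.7 0.0
t 26.9833 tcp in slot [-119.33, 305.29, -10.43] F slot [0.5, 0.17, -0.35] M [ 0.03 -0.02 -0.02] w 13.5
t [ 0.307  -0.1727 -0.0198] r [ 0.5223  0.1843 -0.0498] rows 8.5 4.5
```

Request:
play_rows(
  targets=[
    {"tx": 0, "ty": -0.02, "tz": 0, "rx": 0, "ry": 0, "rz": 0, "fingers": 0.005},
    {"tx": 0, "ty": -0.06, "tz": 0, "rx": 0, "ry": 0, "rz": 0, "fingers": 0.005},
    {"tx": 0, "ty": -0.1, "tz": 0, "rx": 0, "ry": 0, "rz": 0, "fingers": 0.005},
    {"tx": 0, "ty": -0.14, "tz": 0, "rx": 0, "ry": 0, "rz": 0, "fingers": 0.005},
    {"tx": 0.307, "ty": -0.18, "tz": -0.02, "rx": 0.522, "ry": 0.184, "rz": -0.05, "fingers": 0.005},
    {"tx": 0.307, "ty": -0.18, "tz": -0.02, "rx": 0.522, "ry": 0.184, "rz": -0.05, "fingers": 0.005},
    {"tx": 0.307, "ty": -0.18, "tz": -0.02, "rx": 0.522, "ry": 0.184, "rz": -0.05, "fingers": 0.005},
    {"tx": 0.307, "ty": -0.18, "tz": -0.02, "rx": 0.522, "ry": 0.184, "rz": -0.05, "fingers": 0.005},
    {"tx": 0.307, "ty": -0.18, "tz": -0.02, "rx": 0.522, "ry": 0.184, "rz": -0.05, "fingers": 0.005},
    {"tx": 0.307, "ty": -0.18, "tz": -0.02, "rx": 0.522, "ry": 0.184, "rz": -0.05, "fingers": 0.005},
  ],
)

```text
time_s: 27.82
ee_pos: [0.4353, 0.0911, 0.1738]
tool_rot: [-0.852, 0.755, -1.306]
ft_force: [0.1, 0.8, -2.0]
gripper_width: 0.153
```

```bash
python3 sl.py 0 .045 .0033
```

```text
t 27.8167 tcp in slot [-10.61, 69.79, 123.53] F slot [-0.8, 0.8, -1.85] M [0.01 0.31 0.05] w 13.5
t [0.0697 0.0785 0.0107] r [0.0013 0.0001 0.0005] rows 2.5 0.0
```

Request:
play_rows(
  targets=[
    {"tx": 0.07, "ty": 0.01, "tz": 0.0107, "rx": 0.001, "ry": 0, "rz": 0, "fingers": 0.005},
    {"tx": 0.07, "ty": 0.02, "tz": 0.0107, "rx": 0.001, "ry": 0, "rz": 0, "fingers": 0.005},
    {"tx": 0.07, "ty": 0.04, "tz": 0.0107, "rx": 0.001, "ry": 0, "rz": 0, "fingers": 0.005},
    {"tx": 0.07, "ty": 0.06, "tz": 0.0107, "rx": 0.001, "ry": 0, "rz": 0, "fingers": 0.005},
    {"tx": 0.07, "ty": 0.075, "tz": 0.0107, "rx": 0.001, "ry": 0, "rz": 0, "fingers": 0.005},
    {"tx": 0.07, "ty": 0.085, "tz": 0.0107, "rx": 0.001, "ry": 0, "rz": 0, "fingers": 0.005},
    {"tx": 0.07, "ty": 0.09, "tz": 0.0107, "rx": 0.001, "ry": 0, "rz": 0, "fingers": 0.005},
    {"tx": 0.07, "ty": 0.093, "tz": 0.0107, "rx": 0.001, "ry": 0, "rz": 0, "fingers": 0.005},
    {"tx": 0.07, "ty": 0.093, "tz": 0.0107, "rx": 0.001, "ry": 0, "rz": 0, "fingers": 0.005},
    {"tx": 0.07, "ty": 0.093, "tz": 0.0107, "rx": 0.001, "ry": 0, "rz": 0, "fingers": 0.005},
  ],
)

```text
time_s: 28.65
ee_pos: [0.5008, 0.0296, 0.0992]
tool_rot: [-0.852, 0.754, -1.305]
ft_force: [0.1, 0.4, -0.6]
gripper_width: 0.156
```

```bash
python3 sl.py 0 .022 .0033
```

```text
t 28.65 tcp in slot [2.04, 0.94, 30.12] F slot [-0.2, 0.35, -0.6] M [-0.06  0.28 -0.01] w 13.8
t [ 0.0009  0.0081 -0.002 ] r [ 0.0008  0.0008 -0.    ] rows 0.2 0.0
```

Request:
play_rows(
  targets=[
    {"tx": 0.001, "ty": 0, "tz": -0.002, "rx": 0.001, "ry": 0.001, "rz": 0, "fingers": 0.005},
    {"tx": 0.001, "ty": 0, "tz": -0.002, "rx": 0.001, "ry": 0.001, "rz": 0, "fingers": 0.005},
    {"tx": 0.001, "ty": 0.001, "tz": -0.002, "rx": 0.001, "ry": 0.001, "rz": 0, "fingers": 0.005},
    {"tx": 0.001, "ty": 0.002, "tz": -0.002, "rx": 0.001, "ry": 0.001, "rz": 0, "fingers": 0.005},
    {"tx": 0.001, "ty": 0.004, "tz": -0.002, "rx": 0.001, "ry": 0.001, "rz": 0, "fingers": 0.005},
    {"tx": 0.001, "ty": 0.005, "tz": -0.002, "rx": 0.001, "ry": 0.001, "rz": 0, "fingers": 0.005},
    {"tx": 0.001, "ty": 0.006, "tz": -0.002, "rx": 0.001, "ry": 0.001, "rz": 0, "fingers": 0.005},
    {"tx": 0.001, "ty": 0.007, "tz": -0.002, "rx": 0.001, "ry": 0.001, "rz": 0, "fingers": 0.005},
    {"tx": 0.001, "ty": 0.007, "tz": -0.002, "rx": 0.001, "ry": 0.001, "rz": 0, "fingers": 0.005},
    {"tx": 0.001, "ty": 0.007, "tz": -0.002, "rx": 0.001, "ry": 0.001, "rz": 0, "fingers": 0.005},
  ],
)

```text
time_s: 29.48
ee_pos: [0.5028, 0.0288, 0.0917]
tool_rot: [-0.851, 0.755, -1.306]
ft_force: [0.0, -0.5, -2.0]
gripper_width: 0.154
```

```bash
python3 sl.py 0 .0055 .0033
```

```text
t 29.4833 tcp in slot [-0.12, -0.12, 22.67] F slot [-1.03, -0.51, -1.74] M [ 0.   0.3 -0. ] w 13.6
t [-0.0001  0.0172  0.0001] r [ 0.0004 -0.0005 -0.0001] rows 0.4 0.0
```

No contact at 22.7 mm, so it is already between the stops; go on down to the floor.

Request:
play_rows(
  targets=[
    {"tx": 0, "ty": 0.003, "tz": 0, "rx": 0, "ry": 0, "rz": 0, "fingers": 0.005},
    {"tx": 0, "ty": 0.006, "tz": 0, "rx": 0, "ry": 0, "rz": 0, "fingers": 0.005},
    {"tx": 0, "ty": 0.009, "tz": 0, "rx": 0, "ry": 0, "rz": 0, "fingers": 0.005},
    {"tx": 0, "ty": 0.012, "tz": 0, "rx": 0, "ry": 0, "rz": 0, "fingers": 0.005},
    {"tx": 0, "ty": 0.014, "tz": 0, "rx": 0, "ry": 0, "rz": 0, "fingers": 0.005},
    {"tx": 0, "ty": 0.0155, "tz": 0, "rx": 0, "ry": 0, "rz": 0, "fingers": 0.005},
    {"tx": 0, "ty": 0.0165, "tz": 0, "rx": 0, "ry": 0, "rz": 0, "fingers": 0.005},
    {"tx": 0, "ty": 0.0175, "tz": 0, "rx": 0, "ry": 0, "rz": 0, "fingers": 0.005},
    {"tx": 0, "ty": 0.0175, "tz": 0, "rx": 0, "ry": 0, "rz": 0, "fingers": 0.005},
    {"tx": 0, "ty": 0.0175, "tz": 0, "rx": 0, "ry": 0, "rz": 0, "fingers": 0.005},
  ],
)

```text
time_s: 30.32
ee_pos: [0.5108, 0.0298, 0.0777]
tool_rot: [-0.85, 0.753, -1.307]
ft_force: [-15.8, -3.3, 19.8]
gripper_width: 0.152
```

```bash
python3 sl.py 0 .0055 .0033; python3 go.py .408 -.314 .15 96.2 0
```

```text
t 30.3167 tcp in slot [-0.16, -0.1, 6.46] F slot [-4.03, -1.4, 25.2] M [-0.33  0.81 -0.12] w 13.4
t [-0.0001  0.001   0.0002] r [-0.0011 -0.0002  0.0007] rows 0.0 0.0
30.32 [0.5108 0.0298 0.0777] yaw 6.89 tilt 30.06 q [-0.27  0.4   2.01  0.68  0.31  0.57] F [-15.8  -3.3  19.8] w 13.4
t [ 0.3291 -0.1342 -0.0878] r [-0.4126 -1.5199  0.4085] rows 8.8 13.0
```

Request:
play_rows(
  targets=[
    {"tx": 0, "ty": -0.03, "tz": 0, "rx": 0, "ry": 0, "rz": 0, "fingers": 0.005},
    {"tx": 0, "ty": -0.065, "tz": 0, "rx": 0, "ry": 0, "rz": 0, "fingers": 0.005},
    {"tx": 0, "ty": -0.1, "tz": 0, "rx": 0, "ry": 0, "rz": 0, "fingers": 0.005},
    {"tx": 0.33, "ty": -0.145, "tz": -0.09, "rx": -0.413, "ry": -1.52, "rz": 0.409, "fingers": 0.005},
    {"tx": 0.33, "ty": -0.145, "tz": -0.09, "rx": -0.413, "ry": -1.52, "rz": 0.409, "fingers": 0.005},
    {"tx": 0.33, "ty": -0.145, "tz": -0.09, "rx": -0.413, "ry": -1.52, "rz": 0.409, "fingers": 0.005},
    {"tx": 0.33, "ty": -0.145, "tz": -0.09, "rx": -0.413, "ry": -1.52, "rz": 0.409, "fingers": 0.005},
    {"tx": 0.33, "ty": -0.145, "tz": -0.09, "rx": -0.413, "ry": -1.52, "rz": 0.409, "fingers": 0.005},
    {"tx": 0.33, "ty": -0.145, "tz": -0.09, "rx": -0.413, "ry": -1.52, "rz": 0.409, "fingers": 0.005},
    {"tx": 0.33, "ty": -0.145, "tz": -0.09, "rx": -0.413, "ry": -1.52, "rz": 0.409, "fingers": 0.005},
  ],
)

```text
time_s: 31.15
ee_pos: [0.4153, -0.2373, 0.1585]
tool_rot: [-1.285, 0.364, -0.659]
ft_force: [1.2, -0.2, -0.4]
gripper_width: 0.151
```

```bash
python3 go.py .402 -.3147 .05 96.2 0
```

```text
31.15 [ 0.4153 -0.2373  0.1585] yaw 51.99 tilt 15.14 q [-0.92  0.3   1.72  0.32  1.1  -0.39] F [ 1.2 -0.2 -0.4] w 13.3
t [ 0.0274  0.0902 -0.0951] r [-0.2083 -0.7808  0.2068] rows 3.2 6.7
```

Request:
play_rows(
  targets=[
    {"tx": 0.027, "ty": 0.01, "tz": -0.095, "rx": -0.208, "ry": -0.781, "rz": 0.207, "fingers": 0.005},
    {"tx": 0.027, "ty": 0.01, "tz": -0.095, "rx": -0.208, "ry": -0.781, "rz": 0.207, "fingers": 0.005},
    {"tx": 0.027, "ty": 0.01, "tz": -0.095, "rx": -0.208, "ry": -0.781, "rz": 0.207, "fingers": 0.005},
    {"tx": 0.027, "ty": 0.01, "tz": -0.095, "rx": -0.208, "ry": -0.781, "rz": 0.207, "fingers": 0.005},
    {"tx": 0.027, "ty": 0.01, "tz": -0.095, "rx": -0.208, "ry": -0.781, "rz": 0.207, "fingers": 0.005},
    {"tx": 0.027, "ty": 0.03, "tz": -0.095, "rx": -0.208, "ry": -0.781, "rz": 0.207, "fingers": 0.005},
    {"tx": 0.027, "ty": 0.06, "tz": -0.095, "rx": -0.208, "ry": -0.781, "rz": 0.207, "fingers": 0.005},
    {"tx": 0.027, "ty": 0.09, "tz": -0.095, "rx": -0.208, "ry": -0.781, "rz": 0.207, "fingers": 0.005},
    {"tx": 0.027, "ty": 0.09, "tz": -0.095, "rx": -0.208, "ry": -0.781, "rz": 0.207, "fingers": 0.005},
    {"tx": 0.027, "ty": 0.09, "tz": -0.095, "rx": -0.208, "ry": -0.781, "rz": 0.207, "fingers": 0.005},
  ],
)

```text
time_s: 31.98
ee_pos: [0.4023, -0.3114, 0.0496]
tool_rot: [-1.565, -0.082, 0.082]
ft_force: [0.6, 0.5, -0.6]
gripper_width: 0.153
```

```bash
python3 go.py .402 -.3147 .0077 96.2 0; python3 - <<'E'
from cell import r
import cv2,numpy as np
a=r.snapshot("scene")["image"][200:300,130:230]; b=r.snapshot("top")["image"][190:290,330:430]
cv2.imwrite("pics/p4.png",np.hstack([cv2.resize(a,(400,400),interpolation=3),cv2.resize(b,(400,400),interpolation=3)])[:,:,::-1])
E
```

```text
31.98 [ 0.4023 -0.3114  0.0496] yaw 95.96 tilt 0.22 q [-0.89  0.54  1.67  0.    0.94 -1.  ] F [ 0.6  0.5 -0.6] w 13.5
t [-0.0006  0.0419 -0.0034] r [-0.0038 -0.0041 -0.    ] rows 1.0 0.0
```

View pics/p4.png

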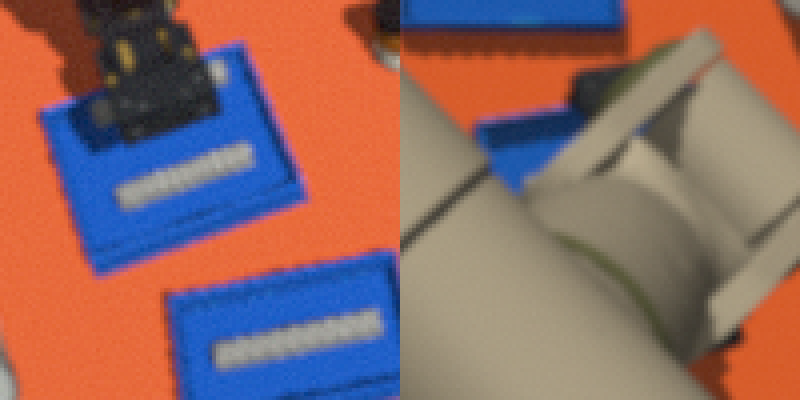

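Request:
play_rows(
  targets=[
    {"tx": 0, "ty": 0.015, "tz": -0.003, "rx": -0.004, "ry": -0.004, "rz": 0, "fingers": 0.005},
    {"tx": 0, "ty": 0.03, "tz": -0.003, "rx": -0.004, "ry": -0.004, "rz": 0, "fingers": 0.005},
    {"tx": 0, "ty": 0.037, "tz": -0.003, "rx": -0.004, "ry": -0.004, "rz": 0, "fingers": 0.005},
    {"tx": 0, "ty": 0.04, "tz": -0.003, "rx": -0.004, "ry": -0.004, "rz": 0, "fingers": 0.005},
    {"tx": 0, "ty": 0.041, "tz": -0.003, "rx": -0.004, "ry": -0.004, "rz": 0, "fingers": 0.005},
    {"tx": 0, "ty": 0.042, "tz": -0.003, "rx": -0.004, "ry": -0.004, "rz": 0, "fingers": 0.005},
    {"tx": 0, "ty": 0.043, "tz": -0.003, "rx": -0.004, "ry": -0.004, "rz": 0, "fingers": 0.005},
    {"tx": 0, "ty": 0.0432, "tz": -0.003, "rx": -0.004, "ry": -0.004, "rz": 0, "fingers": 0.005},
    {"tx": 0, "ty": 0.0432, "tz": -0.003, "rx": -0.004, "ry": -0.004, "rz": 0, "fingers": 0.005},
    {"tx": 0, "ty": 0.0432, "tz": -0.003, "rx": -0.004, "ry": -0.004, "rz": 0, "fingers": 0.005},
  ],
)

```text
time_s: 32.92
ee_pos: [0.4031, -0.3152, 0.0077]
tool_rot: [-1.573, -0.086, 0.083]
ft_force: [-1.5, -0.0, 5.8]
gripper_width: 0.152
```

Contact with the floor (about 6 N). Release narrowly and rise.

Request:
play_rows(
  targets=[
    {"tx": 0, "ty": 0, "tz": 0, "rx": 0, "ry": 0, "rz": 0, "fingers": 0.026},
    {"tx": 0, "ty": 0, "tz": 0, "rx": 0, "ry": 0, "rz": 0, "fingers": 0.026},
    {"tx": 0, "ty": 0, "tz": 0, "rx": 0, "ry": 0, "rz": 0, "fingers": 0.026},
    {"tx": 0, "ty": 0, "tz": 0, "rx": 0, "ry": 0, "rz": 0, "fingers": 0.026},
    {"tx": 0, "ty": -0.015, "tz": 0, "rx": 0, "ry": 0, "rz": 0, "fingers": 0.026},
    {"tx": 0, "ty": -0.05, "tz": 0, "rx": 0, "ry": 0, "rz": 0, "fingers": 0.026},
    {"tx": 0, "ty": -0.09, "tz": 0, "rx": 0, "ry": 0, "rz": 0, "fingers": 0.026},
    {"tx": 0, "ty": -0.13, "tz": 0, "rx": 0, "ry": 0, "rz": 0, "fingers": 0.026},
    {"tx": 0, "ty": -0.17, "tz": 0, "rx": 0, "ry": 0, "rz": 0, "fingers": 0.026},
    {"tx": 0, "ty": -0.2, "tz": 0, "rx": 0, "ry": 0, "rz": 0, "fingers": 0.026},
  ],
)

```text
time_s: 33.75
ee_pos: [0.4026, -0.3143, 0.2102]
tool_rot: [-1.574, -0.087, 0.082]
ft_force: [1.2, -1.7, 0.9]
gripper_width: 0.293
```

Request:
play_rows(
  targets=[
    {"tx": 0.04, "ty": -0.03, "tz": 0.25, "rx": 0, "ry": 0, "rz": 0, "fingers": 0.03},
    {"tx": 0.04, "ty": -0.03, "tz": 0.25, "rx": 0, "ry": 0, "rz": 0, "fingers": 0.03},
    {"tx": 0.04, "ty": -0.03, "tz": 0.25, "rx": 0, "ry": 0, "rz": 0, "fingers": 0.03},
    {"tx": 0.04, "ty": -0.03, "tz": 0.25, "rx": 0, "ry": 0, "rz": 0, "fingers": 0.03},
    {"tx": 0.04, "ty": -0.03, "tz": 0.25, "rx": 0, "ry": 0, "rz": 0, "fingers": 0.03},
    {"tx": 0.04, "ty": -0.03, "tz": 0.25, "rx": 0, "ry": 0, "rz": 0, "fingers": 0.03},
    {"tx": 0.04, "ty": -0.03, "tz": 0.25, "rx": 0, "ry": 0, "rz": 0, "fingers": 0.03},
    {"tx": 0.04, "ty": -0.03, "tz": 0.25, "rx": 0, "ry": 0, "rz": 0, "fingers": 0.03},
    {"tx": 0.04, "ty": -0.03, "tz": 0.25, "rx": 0, "ry": 0, "rz": 0, "fingers": 0.03},
    {"tx": 0.04, "ty": -0.03, "tz": 0.25, "rx": 0, "ry": 0, "rz": 0, "fingers": 0.03},
  ],
)

```text
time_s: 34.58
ee_pos: [0.4154, -0.0625, 0.236]
tool_rot: [-1.572, -0.084, 0.083]
ft_force: [-0.5, 0.1, 0.8]
gripper_width: 0.341
```

```bash
python3 go.py .402 -.3147 .2 96.2 0; python3 - <<'E'
from cell import r
import cv2,numpy as np
a=r.snapshot("scene")["image"][130:340,120:480]
cv2.imwrite("pics/p5.png",cv2.resize(a,(800,467),interpolation=3)[:,:,::-1])
E
```

```text
34.58 [ 0.4154 -0.0625  0.236 ] yaw 96.1 tilt -0.15 q [-0.43  0.15  1.63 -0.    1.36 -0.54] F [-0.5  0.1  0.8] w 30.1
t [-0.0402  0.0366 -0.2492] r [ 0.0026 -0.0018  0.0008] rows 6.1 0.0
```

View pics/p5.png

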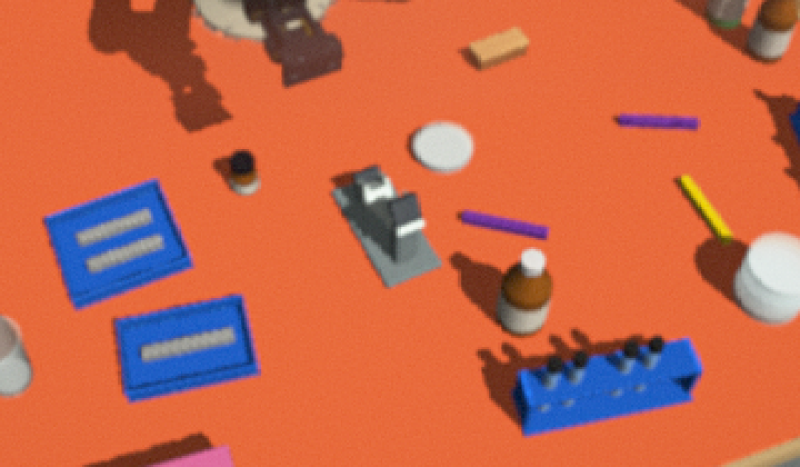

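The picture shows two bars flat in the wide tray (115,227 and 125,253) and one in the narrow tray (188,344). All the other things stand at the same pixels as in the first picture.

```bash
python3 -c "
from cell import r
print(r.hand_in())"
```

```text
the job is handed in; nothing more can be done
None
```

All three bars went through the gauge one at a time and are in their trays. I handed the job in at about 34.6 s of the 72 s allowed.

| Bar (start position on the bench) | What the gauge showed | Tray |
|---|---|---|
| Farthest, (0.60, 0.30) | Went down to the slot floor: centre at slot z ≈ 6.4 mm, 35 N | wide |
| Middle, (0.49, 0.36) | Stayed on the stops: centre at slot z ≈ 24.3 mm, 20 N | narrow |
| Nearest, (0.38, 0.32) | Went down to the slot floor: centre at slot z ≈ 6.5 mm, 25 N | wide |

- **Placing:** I lowered each bar until it touched the tray floor (6 to 12 N) before letting go.
- **Final picture:** two bars lie flat side by side in the wide tray and one in the narrow tray. The glassware, boxes and purple and yellow look-alikes stand where they started, and the gripper is clear of everything.
- **Lengths in the pictures:** my estimates (about 96, 108 and 99 mm) read a few millimetres short but agree with the gauge on which bar is the long one.
- **Second grips:** the middle and nearest bars were first gripped too high, so I opened and gripped them again lower, while they still lay on the bench.
- **Left undone:** I did not confirm each bar in an enlarged crop before picking it up. I told the grey bars from the purple and yellow ones in the first two pictures.

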